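# Dissecting instruments into the autoclave beaker

### The job

Get the used dissecting instruments ready for the autoclave. First lay all the instruments that lie on the green mat in the sloped rest, one to a place, handle end up and tip down against the toe strip, so that all of them lie there together to be counted and each can be taken by its handle end. Turn the upside-down steel beaker mouth-up and stand it in the steel tray, and then stand all the instruments from the rest in the beaker, tips down, leaving everything else on the bench where it is.

Things in the scene. Friction and masses are not known exactly. Their poses are not given: they have to be found in the camera images.
- scalpel_centre (a point): Scalpel with blue handle, 180 mm long, about 45 g, balances 14 mm to the handle side of this centre point (half-way along, half-way up). x axis: along it to the handle end. Handle 14 mm wide (y), 12 mm high (z), x = -30 to 90 mm; thin steel working end from there to the tip at x = -90. Starts flat on the mat, z up. May be absent.
- seeker_centre (a point): Seeker (needle) with red handle, 180 mm long, about 45 g, balances 14 mm to the handle side of this centre point (half-way along, half-way up). x axis: along it to the handle end. Handle 14 mm wide (y), 12 mm high (z), x = -30 to 90 mm; thin steel working end from there to the tip at x = -90. Starts flat on the mat, z up. May be absent.
- spatula_centre (a point): Micro-spatula with yellow handle, 180 mm long, about 45 g, balances 14 mm to the handle side of this centre point (half-way along, half-way up). x axis: along it to the handle end. Handle 14 mm wide (y), 12 mm high (z), x = -30 to 90 mm; thin steel working end from there to the tip at x = -90. Starts flat on the mat, z up. May be absent.
- scalpel_tip (a point): Point on the scalpel's axis 2 mm short of its tip (x = -88 mm from its centre point).
- seeker_tip (a point): Point on the seeker's axis 2 mm short of its tip (x = -88 mm from its centre point).
- spatula_tip (a point): Point on the spatula's axis 2 mm short of its tip (x = -88 mm from its centre point).
- rest_middle (a point): Sloped rest, fixed, 160 x 142 mm, 125 mm high; three places at y = -45, 0, 45 mm from this point. z up; -x: level, to the side of the high handle ends. This point is where the centre of an instrument lies in the middle place, tip on the toe; in this frame its x axis then is (-.707, 0, .707), its z axis (.707, 0, .707). Let go a little higher, it slides down to the toe.
- rest_toe (a point): Middle of the rest's toe strip, where tips stop; the strip stands square to the slope and reaches 15 mm to either side of the instruments' axis. Axes as rest_middle.
- rest_top (a point): Top edge of the rest: on the middle place's axis, 124 mm up the slope from the toe. Here and 50 mm lower down the slope are the two cross rails (10 mm wide) on which handles lie flat, between rounded pins 23 mm apart clear that stand 14 mm above the axis. The last 50 mm of a handle stick out above, free all round. A sheet closes the bed 13 mm below the axis, another its back. Axes as rest_middle.
- beaker_centre (a point): Steel beaker, 66 mm in diameter, 88 mm high, wall 3 mm, straight-sided, blue band near its closed base, about 180 g. This point is on its axis, half-way up. z axis: from mouth to closed base, so up at the start (mouth-down on the small blue 4 mm drain mat) and down when it stands mouth-up. Laid gently on its side it stays put.
- beaker_floor (a point): Centre of the beaker's inner floor (40 mm from its centre point along its z axis).
- tray_in (a point): Centre of the inner floor (4 mm above the bench) of the steel autoclave tray, fixed to the bench, 210 mm along its x by 200 mm along its y outside, wall 4 mm thick and 22 mm high from the bench.
- mat: Green dissecting mat, 300 x 250 x 3 mm, fixed; origin under its centre.
- reagent: Amber bottle with red cap, 54 mm in diameter, 130 mm high; bystander, origin under its centre.
- salt_jar: White jar with red lid, 58 mm in diameter, 80 mm high; bystander, origin under its centre.
- petri: Stack of three Petri dishes, 93 mm in diameter, 47 mm high; bystander, origin under its centre.
- marker: Marker pen, white with black cap, 130 mm long, 14 mm thick, lying along its x; bystander, origin under its centre.

How it is judged:
On the way:
1. all the instruments lie at once in the sloped rest, handle ends up, let go and at rest (angle between scalpel_centre's own x axis and vertical between 0.61 and 0.96 rad and x of scalpel_centre in the frame of rest_middle between -0.02 and 0.02 m and y of scalpel_centre in the frame of rest_middle between -0.057 and 0.057 m and z of scalpel_centre in the frame of rest_middle between -0.02 and 0.02 m and contact force between the fingers and scalpel below 0.05 N and linear speed of each of scalpel, seeker, spatula below 0.02 m/s and angular speed of each of scalpel, seeker, spatula below 0.2 rad/s and angle between seeker_centre's own x axis and vertical between 0.61 and 0.96 rad and x of seeker_centre in the frame of rest_middle between -0.02 and 0.02 m and y of seeker_centre in the frame of rest_middle between -0.057 and 0.057 m and z of seeker_centre in the frame of rest_middle between -0.02 and 0.02 m and contact force between the fingers and seeker below 0.05 N and angle between spatula_centre's own x axis and vertical between 0.61 and 0.96 rad and x of spatula_centre in the frame of rest_middle between -0.02 and 0.02 m and y of spatula_centre in the frame of rest_middle between -0.057 and 0.057 m and z of spatula_centre in the frame of rest_middle between -0.02 and 0.02 m and contact force between the fingers and spatula below 0.05 N), for 0.2 s.
At the end, for the whole second after the job is handed in: The beaker stands mouth-up (within 6 degrees) on the tray's floor, its axis within 75 mm (tray x) and 70 mm (tray y) of the tray's centre; every instrument stands in it tip down (tip inside the beaker near its floor, leaning at most 45 degrees), all let go and at rest (angle between each of scalpel_centre, seeker_centre, spatula_centre's own x axis and vertical below 0.8 rad and horizontal distance between each of scalpel_tip, seeker_tip, spatula_tip and beaker_floor below 0.032 m and height (world z) of each of scalpel_tip, seeker_tip, spatula_tip below 0.04 m and contact force between the fingers and scalpel below 0.05 N and linear speed of each of scalpel, seeker, spatula, beaker below 0.02 m/s and angular speed of each of scalpel, seeker, spatula, beaker below 0.2 rad/s and contact force between the fingers and seeker below 0.05 N and contact force between the fingers and spatula below 0.05 N and angle between beaker_centre's own z axis and vertical above 3.04 rad and height (world z) of beaker_centre below 0.056 m and x of beaker_centre in the frame of tray_in between -0.075 and 0.075 m and y of beaker_centre in the frame of tray_in between -0.07 and 0.07 m and contact force between the fingers and beaker below 0.05 N); the robot touches nothing.
It fails at once if a bystander (amber bottle, white jar, Petri dishes, marker) was moved more than 40 mm (distance of any of reagent, salt_jar, petri, marker from where it was at the start of the episode above 0.04 m).
Of scalpel, seeker, spatula only 2 to 3 are there at a start; the rules pass over those that are not, and their reading is None.
At some moment in a run one of scalpel, seeker, spatula, beaker may be knocked a few centimetres aside while the robot is not near it.
Once in a run the grip may slacken for a moment while it holds something.
It also fails if it takes over 210 s, if anything falls off the work surface, if the arm or the gripper's body presses on something with over 40 N, if the wrist force passes 120 N, or if a joint passes its speed limit or range.

### The arm

A 6-joint arm with a two-finger parallel gripper is mounted at the origin on the work surface. World frame = base frame: x ahead of the robot, y to its left, z up, the work surface at z = 0. Lengths are in m, angles in rad, forces in N, time in s.
With the tool pointing down it reaches from about 0.3 to 0.875 m from the base axis. Payload 6.4 kg.
Tool frame: the origin (TCP) lies midway between the tips of the shut fingers; the grasp point (between the pads) lies 19 mm behind it (ctrl.pinch_z is the distance from the TCP to the grasp point, in m); z points along the fingers, y is the line along which they close (so a half turn about z gives the same grasp; the last joint's range is limited). The gripper opens to 85 mm and grips with 20 to 120 N. Pads are 22 mm wide; open, the fingers measure 114 mm over their backs; the gripper's body (76 mm by 85 mm) begins 54 mm behind the grasp point. The pads swing forward as they close: fully open they stand 13 mm farther back than shut.
Start: joints at [-0.206, 0.181, 1.607, -0, 1.354, -0.206], TCP at [0.575, 0, 0.231] pointing down, gripper open.
Joint ranges: [-2.99, 2.99], [-0.89, 2.07], [0.3, 2.58], [-1.14, 4.28], [0, 2.63], [-3.12, 3.12]. Speed limits (rad/s): [2.57, 2.57, 3.01, 3.14, 3.14, 3.14].

### API

Orientations are given as a unit quaternion [w, x, y, z].
In Python, from bench import ctrl gives the robot as it stands.
- The arm moves only by the tool apply_moves, never from a script. Its argument "moves" is a list of rows, each an object with "jaw": the opening, from 0 (shut) to 1 (fully open); "offset": the shift along the tool's x, y, z in mm, a list of three; "rot": the turn, a rotation vector about the tool's x, y, z in degrees, a list of three. In form: [{"jaw": jaw, "offset": [dx, dy, dz], "rot": [ax, ay, az]}, ...]. A call has exactly 5 rows; each row shifts and turns the commanded pose from where the row before left it, along the tool's axes as they then stand; what a row does not reach is not made up. A row lasts 1/8 s, in which the tool goes at most 62.5 mm and 10.7 degrees, less where a joint would pass 70% of its speed; a pose out of reach is approached as far as the arm can. A call is refused whole if a number of a shift passes 62.5 or a number of a turn 10.7, either way. A call with a gripper value outside its range is refused whole. The fingers move at their own pace and stop on an object; the grip force is fixed at half the most. Time passes only in rows, so rows that do not move let the fingers close, or fill a call up. It gives the time, the measured TCP pose, the force, the opening and the grip force at its end, in the units of the state.
- ctrl.get_obs(): the state, without advancing time (a new reading comes with each control period).
- ctrl.camera(name): name is "scene" or "side" or "wrist"; returns (picture, depth): 480x640x3 uint8, red, green, blue; 480x640 float32, m along the optical axis (not along the pixel's ray), 0 where there is no reading.
- ctrl.camera_params(name): a dict with "K" (3x3 intrinsics, pixels), "cam_to_world" (4x4, takes a point from camera to world coordinates); the wrist camera has in their place "mount" (4x4, takes a point from camera to tool coordinates, whose origin is the TCP and whose axes are the flange's). Camera axes: x right, y down, z forward; pixel columns grow to the right and rows downward; lengths in m; the calibration is good to about 2 mm. A picture is of the moment at which its call begins: read the wrist's pose just before it. camera_params takes no time and is no camera call.
- ctrl.hand_in(): hands the job in; it is judged then, once.
Trained networks look in the newest picture that a camera, given by its name, has taken for a name from the list of things; names that differ only in an ending like _2 or _b are one class to them, and where a whole thing is asked for, a point or a joint stands for the part that bears it (a point fixed in the world has none). Each returns a list of dicts, best first, with "score" (0 to 1); they miss things now and then, are a little off and sometimes report something else, mostly with a low value. They report only what shows in the picture. A call takes as long as a camera call.
- ctrl.outline_of(camera, target): "region" (480x640 bool, what is visible of it) and "position" ([column, row] in pixels, amid what is visible of it).
The state is a dict: "time_s": time; "q": joint angles; "dq": joint speeds; "joint_efforts": joint torques, N m; "eef_pos": TCP position; "eef_rot": TCP orientation; "wrist_force": force on the tool from outside, world axes, zero at the start; "torque": the same for the moment, N m; "opening": opening from 0.0 (shut) to 1.0 (fully open); "grasp_force": force on a finger pad.
Only numpy, scipy, OpenCV 4.12 (cv2) and the standard library are available. Lean on these libraries where they do the work, as an engineer would, in place of code of your own. Each camera call takes 0.05 s, during which the arm holds its last target. There are 200 camera calls.

## Working session

There is one attempt and no reset: what is moved stays moved. The work goes in short steps, Python scripts to look and compute and a tool call to move; the robot and the scene stay as the last step left them, time stands still between calls to the robot, and variables do not carry over. Pictures are saved under pics/ and viewed, at most 16 in all, crops included, and the job is handed in when it is done.

Besides the shell and the picture viewer there is one more tool, called as name(argument=value, ...), one argument or row to a line, values as JSON. apply_moves: Moves the arm, as the interface text tells. Its arguments: {"type":"object","properties":{"moves":{"type":"array"}},"required":["moves"]}

```bash
ls; mkdir -p pics
cat > h.py <<'E'
import numpy as np, cv2
from scipy.spatial.transform import Rotation as R
from bench import ctrl
def T_tool():
    o=ctrl.get_obs(); q=o['eef_rot']; T=np.eye(4); T[:3,:3]=R.from_quat([q[1],q[2],q[3],q[0]]).as_matrix(); T[:3,3]=o['eef_pos']; return T
def cam(name):
    T=T_tool(); p=ctrl.camera_params(name); im,d=ctrl.camera(name)
    C=p['cam_to_world'] if 'cam_to_world' in p else T@np.array(p['mount'])
    return im,d,np.array(p['K']),np.array(C)
def pts(d,K,C,mask=None):
    v,u=np.nonzero((d>0)&(mask if mask is not None else True)); z=d[v,u]
    P=np.c_[(u-K[0,2])*z/K[0,0],(v-K[1,2])*z/K[1,1],z]
    return P@C[:3,:3].T+C[:3,3]
def save(im,n): cv2.imwrite('pics/'+n,im[:,:,::-1])
E
python3 - <<'E'
from h import *
np.set_printoptions(precision=4,suppress=True)
print(ctrl.get_obs()['eef_pos'],ctrl.get_obs()['eef_rot'],ctrl.pinch_z)
ims=[]
for n in ['scene','side']:
    im,d,K,C=cam(n); save(im,n+'0.png')
    print(n,C[:3,3],C[:3,2])
    for t in ['scalpel_centre','seeker_centre','spatula_centre','beaker_centre','tray_in','rest_middle','reagent','salt_jar','petri','marker','mat']:
        for r in ctrl.outline_of(n,t)[:2]:
            P=pts(d,K,C,r['region'])
            print(t,round(r['score'],2),np.round(r['position']),len(P),np.median(P,0) if len(P) else '',np.percentile(P,2,0) if len(P) else '',np.percentile(P,98,0) if len(P) else '')
print(T_tool())
print(ctrl.camera_params('wrist'))
E
```

```text
pics
[0.5744 0.0001 0.2304] [-0.0007  0.7071  0.7071 -0.0005] 0.0187
scene [1.4367 0.5756 0.999 ] [-0.6423 -0.3961 -0.6562]
scalpel_centre 0.77 [347. 282.] 383 [0.5552 0.1202 0.0113] [0.5392 0.0237 0.0007] [0.5666 0.1873 0.017 ]
spatula_centre 0.59 [330. 300.] 450 [0.6327 0.1138 0.0111] [0.6073 0.0288 0.0001] [0.6576 0.1815 0.0168]
beaker_centre 0.69 [243. 242.] 1049 [ 0.6382 -0.1409  0.0693] [ 0.594  -0.1821  0.0033] [ 0.6561 -0.1213  0.0933]
beaker_centre 0.67 [405. 341.] 1075 [0.6975 0.3324 0.0748] [0.6732 0.3066 0.0056] [0.7088 0.3527 0.1306]
tray_in 0.76 [228. 201.] 3433 [ 0.4706 -0.3362  0.0029] [ 0.37   -0.4294 -0.0027] [ 0.585  -0.229   0.0209]
tray_in 0.37 [173. 233.] 693 [ 0.6865 -0.3203  0.0508] [ 0.6554 -0.3528  0.0031] [ 0.703  -0.3056  0.0806]
rest_middle 0.6 [350. 279.] 356 [0.5542 0.1255 0.0115] [0.5332 0.0305 0.0002] [0.566 0.187 0.017]
rest_middle 0.57 [456. 288.] 3917 [0.4602 0.3628 0.0306] [ 0.3595  0.2806 -0.    ] [0.5278 0.4519 0.1198]
reagent 0.77 [406. 341.] 1089 [0.6972 0.332  0.0745] [0.6738 0.3043 0.0058] [0.7088 0.353  0.1305]
salt_jar 0.74 [250. 315.] 149
[... 1965 characters left out ...]
-0.054   0.0054] [0.8223 0.0295 0.0479]
marker 0.57 [281. 325.] 442 [ 0.4223 -0.1111  0.0115] [ 0.3615 -0.1198  0.0032] [ 0.4857 -0.0989  0.0153]
mat 0.87 [292. 250.] 9916 [0.5269 0.0699 0.0019] [ 0.4032 -0.0356 -0.0012] [0.6915 0.2087 0.0051]
[[ 0.      1.     -0.      0.575 ]
 [ 1.     -0.     -0.      0.    ]
 [-0.     -0.     -1.      0.2313]
 [ 0.      0.      0.      1.    ]]
{'K': array([[330.8129,   0.    , 319.294 ],
       [  0.    , 330.8129, 239.6608],
       [  0.    ,   0.    ,   1.    ]]), 'mount': array([[ 0.0003, -0.9574, -0.2887,  0.0732],
       [ 1.    ,  0.0003,  0.0002,  0.0001],
       [-0.0001, -0.2887,  0.9574, -0.143 ],
       [ 0.    ,  0.    ,  0.    ,  1.    ]])}
```

View pics/scene0.png

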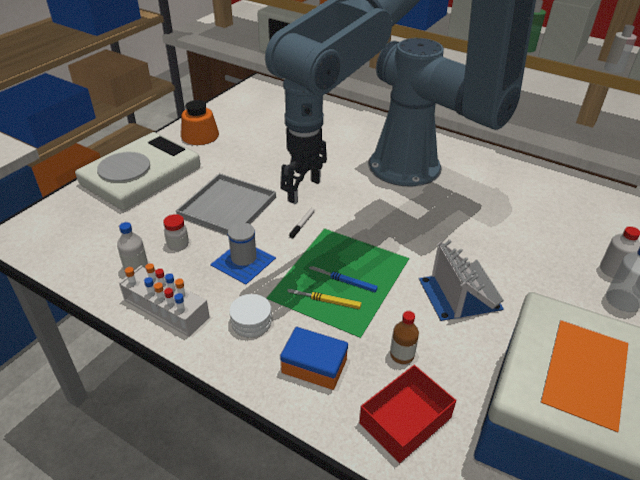

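View pics/side0.png

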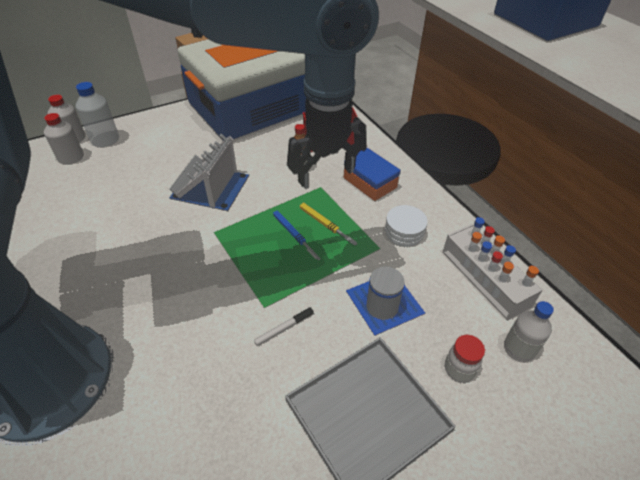

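```bash
cat >> h.py <<'E'
np.set_printoptions(precision=4,suppress=True)
def colmask(im,c):
    h=cv2.cvtColor(im,cv2.COLOR_RGB2HSV).astype(int); H,S,V=h[...,0],h[...,1],h[...,2]
    return {'blue':(H>100)&(H<125)&(S>130)&(V>50),'yellow':(H>18)&(H<32)&(S>130)&(V>90)}[c]
E
python3 - <<'E'
from h import *
A=[];
import pickle
for n in ['scene','side']:
    im,d,K,C=cam(n)
    for c,b in [('blue',None),('yellow',None)]:
        P=pts(d,K,C,colmask(im,c)); P=P[(P[:,0]>.43)&(P[:,0]<.69)&(P[:,1]>-.02)&(P[:,1]<.22)&(P[:,2]>.006)]
        m=P.mean(0);u,s,vt=np.linalg.svd(P[:,:2]-m[:2]);t=(P[:,:2]-m[:2])@vt[0]
        print(n,c,len(P),m,vt[0],np.degrees(np.arctan2(vt[0][1],vt[0][0])),np.percentile(t,[1,99]),np.percentile(P[:,2],90), m[:2]+vt[0]*np.percentile(t,1),m[:2]+vt[0]*np.percentile(t,99))
    P=pts(d,K,C); Q=P[(P[:,0]>.33)&(P[:,0]<.55)&(P[:,1]>.24)&(P[:,1]<.48)&(P[:,2]>-.01)&(P[:,2]<.2)]; A.append(Q)
    # beaker
    B=P[(abs(P[:,0]-.62)<.06)&(abs(P[:,1]+.155)<.06)&(P[:,2]>.086)]; print('beaker top',cv2.minEnclosingCircle(B[:,:2].astype(np.float32)),np.median(B[:,2]))
    t=P[(abs(P[:,0]-.477)<.14)&(abs(P[:,1]+.335)<.14)&(P[:,2]>.015)&(P[:,2]<.03)]; print('tray',cv2.minAreaRect(t[:,:2].astype(np.float32)))
A=np.vstack(A); pickle.dump(A,open('rest.pkl','wb'))
from collections import defaultdict
W=np.full((300,300),-1.)
px=((A[:,:2]-[.33,.24])/.0008).astype(int); 
for (i,j),z in zip(px,A[:,2]): W[i,j]=max(W[i,j],z)
g=np.clip(W*2000,0,255).astype(np.uint8); g=cv2.dilate(g,np.ones((3,3)))
# rows = x up (flip), cols = y (left = larger)
g=g[::-1,::-1]; cv2.imwrite('pics/rest_h.png',cv2.applyColorMap(cv2.resize(g,(600,600)),cv2.COLORMAP_JET))
E
```

```text
scene blue 260 [0.5533 0.1332 0.0123] [-0.1351  0.9908] 97.76525077235641 [-0.0597  0.0568] 0.01599177087375826 [0.5614 0.074 ] [0.5456 0.1895]
scene yellow 285 [0.6298 0.1306 0.0126] [-0.2826  0.9592] 106.41724632717826 [-0.0612  0.0549] 0.016098388455688672 [0.6471 0.0719] [0.6143 0.1832]
beaker top ((0.6234460473060608, -0.15523527562618256), 0.03604388236999512) 0.09029771804843867
tray ((0.47724807262420654, -0.3276293873786926), (0.21576371788978577, 0.20538587868213654), 4.454628944396973)
side blue 235 [0.5527 0.1198 0.0279] [ 0.3771 -0.9262] -67.84310321485998 [-0.0628  0.1549] 0.01588903650425868 [0.529 0.178] [ 0.6111 -0.0237]
side yellow 258 [0.6249 0.1215 0.0127] [ 0.289  -0.9573] -73.20126925311465 [-0.0588  0.0584] 0.0153384198402715 [0.6079 0.1778] [0.6418 0.0656]
beaker top ((0.6205170154571533, -0.15754200518131256), 0.03415745869278908) 0.09110249882303689
tray ((0.47636449337005615, -0.3309473395347595), (0.21141549944877625, 0.20130056142807007), 5.077334880828857)
```

View pics/rest_h.png

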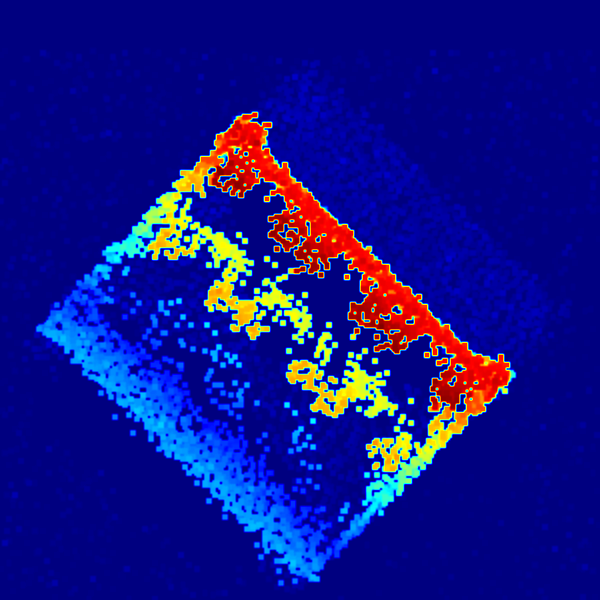

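Run:
```python
from h import *
import pickle
im,d,K,C=cam('wrist'); save(im,'w0.png')
for c in ['blue','yellow']:
    P=pts(d,K,C,colmask(im,c)); P=P[(P[:,0]>.43)&(P[:,0]<.69)&(P[:,1]>-.02)&(P[:,1]<.22)&(P[:,2]>.006)]
    if len(P)<30: print(c,len(P)); continue
    m=P.mean(0);u,s,vt=np.linalg.svd(P[:,:2]-m[:2]);t=(P[:,:2]-m[:2])@vt[0]
    print(c,len(P),m,np.degrees(np.arctan2(vt[0][1],vt[0][0])),np.percentile(P[:,2],90), m[:2]+vt[0]*np.percentile(t,1),m[:2]+vt[0]*np.percentile(t,99))
A=pickle.load(open('rest.pkl','rb'))
H=A[(A[:,2]>.012)]
r=cv2.minAreaRect(H[:,:2].astype(np.float32)); print(r)
top=A[(A[:,2]>.09)]; m=top.mean(0); print('toprail',m,cv2.minAreaRect(top[:,:2].astype(np.float32)))
th=np.radians(135)
for dth in [-3,-2,-1,0,1,2,3]:
    ex=np.array([np.cos(th+np.radians(dth)),np.sin(th+np.radians(dth))]); ey=np.array([-ex[1],ex[0]])
    # sharpness of extents
    a=H[:,:2]@ex; b=H[:,:2]@ey
    print(dth,np.percentile(a,[.5,99.5]),np.percentile(b,[.5,99.5]),np.ptp(np.percentile(a,[.5,99.5])),np.ptp(np.percentile(b,[.5,99.5])), np.std(top[:,:2]@ex))
def ik(pitch,q1,z,x):
    z=np.array(z)/np.linalg.norm(z);x=np.array(x)/np.linalg.norm(x)
    Rt=np.c_[x,np.cross(z,x),z]
    c=R.from_euler('z',0)
    # start pose const
    Rs=np.array([[0,1,0],[1,0,0],[0,0,-1.]]); F=(R.from_euler('z',-.206)*R.from_euler('y',np.pi)*R.from_euler('z',-.206)).as_matrix()
    k=F.T@Rs
    M=R.from_matrix((R.from_euler('z',q1)*R.from_euler('y',pitch)).as_matrix().T@Rt@k.T)
    return M.as_euler('ZYZ')
for p in [1.6,1.9,2.2]: print(p,ik(p,.75,[.5,-.5,-.707],[.5,-.5,.707]),ik(p,.75,[.25,-.25,-.93],[.66,-.66,.36]))
```

```text
blue 1684 [0.5496 0.1332 0.0152] -82.05697993743242 0.016274249601513517 [0.5423 0.1852] [0.5584 0.0699]
yellow 1781 [0.625  0.1284 0.0148] -73.25213987801732 0.01617715803155817 [0.61   0.1784] [0.6434 0.0672]
((0.42934611439704895, 0.3707020878791809), (0.1530807465314865, 0.12592414021492004), 45.18711853027344)
toprail [0.4622 0.338  0.1081] ((0.4503166079521179, 0.3500361144542694), (0.15135137736797333, 0.06662999838590622), 45.00742721557617)
-3 [-0.0743  0.0481] [-0.6441 -0.4919] 0.12239518276293429 0.15226080033625783 0.01036454089985342
-2 [-0.083   0.0376] [-0.643 -0.492] 0.1205763577480028 0.15096826683188436 0.01016343219478686
-1 [-0.0919  0.0272] [-0.6416 -0.4917] 0.11911110178892943 0.14986325672193834 0.010021553819237486
0 [-0.1008  0.0171] [-0.6403 -0.4911] 0.11786622755142166 0.14913408257726946 0.009941617479127852
1 [-0.1104  0.0069] [-0.6389 -0.49  ] 0.11731247632733731 0.14898626654224034 0.009925217863699662
2 [-0.1211 -0.003 ] [-0.638  -0.4884] 0.11811120214722383 0.1495740608177344 0.009972688329688322
3 [-0.132  -0.0122] [-0.6371 -0.4865] 0.1198451095892906 0.1506180176250021 0.01008306976741345
1.6 [-0.7858  1.5251  3.1372] [-0.3658  1.5309  3.119 ]
1.9 [-0.8187  1.3158 -2.9282] [-0.3859  1.2515 -3.0527]
2.2 [-0.9033  1.1192 -2.686 ] [-0.4459  0.9766 -2.918 ]
```

View pics/w0.png

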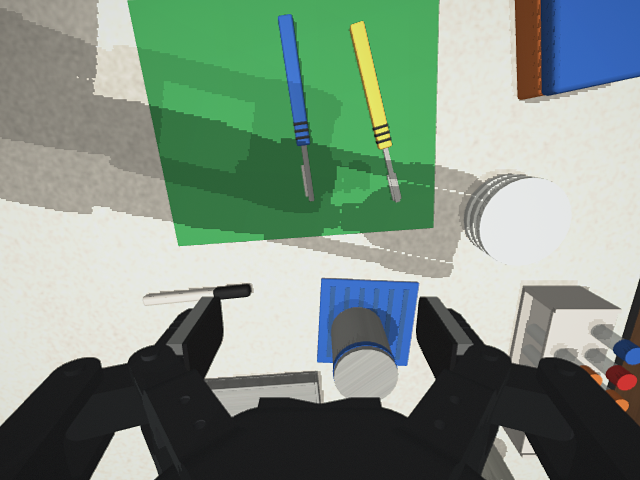

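apply_moves(
  moves=[
    {"jaw":0.5,"offset":[31.4,8.6,0],"rot":[0,0,0]},
    {"jaw":0.5,"offset":[31.4,8.6,0],"rot":[0,0,0]},
    {"jaw":0.5,"offset":[31.4,8.6,0],"rot":[0,0,0]},
    {"jaw":0.5,"offset":[31.4,8.6,0],"rot":[0,0,0]},
    {"jaw":0.5,"offset":[31.4,8.6,0],"rot":[0,0,0]},
  ],
)

```text
time_s: 1.98
eef_pos: [0.6182, 0.1581, 0.2312]
eef_rot: [0.0, 0.707, 0.707, -0.0]
wrist_force: [0.7, 0.3, -0.3]
opening: 0.499
grasp_force: 0.0
```

apply_moves(
  moves=[
    {"jaw":0.5,"offset":[0,0,0],"rot":[0,0,8.2]},
    {"jaw":0.5,"offset":[0,0,0],"rot":[0,0,8.2]},
    {"jaw":0.5,"offset":[0,0,0],"rot":[0,0,8.2]},
    {"jaw":0.5,"offset":[0,0,0],"rot":[0,0,8.2]},
    {"jaw":0.5,"offset":[0,0,0],"rot":[0,0,8.2]},
  ],
)

```text
time_s: 2.6
eef_pos: [0.618, 0.157, 0.2312]
eef_rot: [-0.0, 0.911, 0.413, -0.0]
wrist_force: [0.0, 0.1, -0.1]
opening: 0.496
grasp_force: 0.0
```

apply_moves(
  moves=[
    {"jaw":0.5,"offset":[0,0,0],"rot":[0,0,8.2]},
    {"jaw":0.5,"offset":[0,0,0],"rot":[0,0,8.2]},
    {"jaw":0.5,"offset":[0,0,0],"rot":[0,0,8.2]},
    {"jaw":0.5,"offset":[0,0,0],"rot":[0,0,8.2]},
    {"jaw":0.5,"offset":[0,0,0],"rot":[0,0,8.2]},
  ],
)

```text
time_s: 3.22
eef_pos: [0.618, 0.157, 0.2312]
eef_rot: [-0.0, 0.998, 0.067, -0.0]
wrist_force: [-0.7, 0.6, -0.2]
opening: 0.501
grasp_force: 0.0
```

apply_moves(
  moves=[
    {"jaw":0.5,"offset":[0,0,0],"rot":[0,0,8.2]},
    {"jaw":0.5,"offset":[0,0,0],"rot":[0,0,8.2]},
    {"jaw":0.5,"offset":[0,0,0],"rot":[0,0,8.2]},
    {"jaw":0.5,"offset":[0,0,0],"rot":[0,0,8.2]},
    {"jaw":0.5,"offset":[0,0,0],"rot":[0,0,8.2]},
  ],
)

```text
time_s: 3.85
eef_pos: [0.618, 0.157, 0.2312]
eef_rot: [0.0, 0.958, -0.286, -0.0]
wrist_force: [-0.2, -0.1, -0.9]
opening: 0.5
grasp_force: 0.0
```

apply_moves(
  moves=[
    {"jaw":0.5,"offset":[0,0,0],"rot":[0,0,8.2]},
    {"jaw":0.5,"offset":[0,0,0],"rot":[0,0,8.2]},
    {"jaw":0.5,"offset":[0,0,0],"rot":[0,0,8.2]},
    {"jaw":0.5,"offset":[0,0,0],"rot":[0,0,8.2]},
    {"jaw":0.5,"offset":[0,0,0],"rot":[0,0,8.2]},
  ],
)

```text
time_s: 4.47
eef_pos: [0.618, 0.157, 0.2312]
eef_rot: [0.0, 0.797, -0.604, -0.0]
wrist_force: [-0.1, 0.0, 0.3]
opening: 0.504
grasp_force: 0.0
```

```bash
cat >> h.py <<'E'
def handle(c,im,d,K,C,lo=.006,hi=.03):
    P=pts(d,K,C,colmask(im,c)); P=P[(P[:,0]>.4)&(P[:,0]<.71)&(P[:,1]>-.04)&(P[:,1]<.24)&(P[:,2]>lo)&(P[:,2]<hi)]
    if len(P)<30: return None
    m=P.mean(0);vt=np.linalg.svd(P[:,:2]-m[:2],full_matrices=False)[2][0]
    if vt[1]<0: vt=-vt
    t=(P[:,:2]-m[:2])@vt
    return dict(n=len(P),yaw=np.degrees(np.arctan2(vt[1],vt[0])),z=np.percentile(P[:,2],80),front=m[:2]+vt*np.percentile(t,1),end=m[:2]+vt*np.percentile(t,99.5),u=vt)
def goal(p,x,z):
    """deltas from the measured pose: rotvec in tool axes (deg), then shift in target axes (mm)"""
    z=np.array(z,float);z/=np.linalg.norm(z);x=np.array(x,float);x-=z*(x@z);x/=np.linalg.norm(x)
    Rt=np.c_[x,np.cross(z,x),z];T=T_tool()
    rv=np.degrees(R.from_matrix(T[:3,:3].T@Rt).as_rotvec()); dp=np.array(p)-T[:3,3]
    print('rot',rv,'shift(now axes)',1000*T[:3,:3].T@dp,'shift(after rot)',1000*Rt.T@dp)
E
python3 - <<'E'
from h import *
o=ctrl.get_obs(); print(o['q'],o['eef_pos'],o['opening']); T=T_tool(); print(T[:3,:3])
im,d,K,C=cam('wrist'); save(im,'w1.png')
for c in ['blue','yellow']: print(c,handle(c,im,d,K,C))
E
```

```text
[ 0.063   0.318   1.4395 -0.      1.3842  2.93  ] [0.618  0.157  0.2312] 0.5043121490361199
[[ 0.2711 -0.9625 -0.0001]
 [-0.9625 -0.2711 -0.    ]
 [ 0.      0.0001 -1.    ]]
blue {'n': 1345, 'yaw': np.float64(97.79161385872328), 'z': np.float64(0.01587108978310652), 'front': array([0.559 , 0.0694]), 'end': array([0.5432, 0.1853]), 'u': array([-0.1356,  0.9908])}
yellow {'n': 1315, 'yaw': np.float64(106.81131525022674), 'z': np.float64(0.015901559060638247), 'front': array([0.6441, 0.0672]), 'end': array([0.6104, 0.1788]), 'u': array([-0.2892,  0.9573])}
```

apply_moves(
  moves=[
    {"jaw":0.5,"offset":[0,0,50],"rot":[0,0,0]},
    {"jaw":0.5,"offset":[0,0,50],"rot":[0,0,0]},
    {"jaw":0.5,"offset":[0,0,50],"rot":[0,0,0]},
    {"jaw":0.5,"offset":[0,0,50],"rot":[0,0,0]},
    {"jaw":0.5,"offset":[0,0,24.5],"rot":[0,0,0]},
  ],
)

```text
time_s: 5.15
eef_pos: [0.6157, 0.1568, 0.0032]
eef_rot: [0.002, 0.799, -0.601, -0.002]
wrist_force: [0.1, 0.1, 0.6]
opening: 0.5
grasp_force: 0.0
```

apply_moves(
  moves=[
    {"jaw":0.5,"offset":[0,0,0],"rot":[0,0,0]},
    {"jaw":0,"offset":[0,0,0],"rot":[0,0,0]},
    {"jaw":0,"offset":[0,0,0],"rot":[0,0,0]},
    {"jaw":0,"offset":[0,0,0],"rot":[0,0,0]},
    {"jaw":0,"offset":[0,0,0],"rot":[0,0,0]},
  ],
)

```text
time_s: 5.78
eef_pos: [0.6191, 0.1572, 0.0084]
eef_rot: [-0.001, 0.799, -0.602, 0.001]
wrist_force: [-0.2, -0.3, 6.2]
opening: 0.137
grasp_force: 60.4
```

apply_moves(
  moves=[
    {"jaw":0,"offset":[0,0,0],"rot":[0,0,0]},
    {"jaw":0,"offset":[0,0,0],"rot":[0,0,0]},
    {"jaw":0,"offset":[0,0,-10],"rot":[0,0,0]},
    {"jaw":0,"offset":[0,0,-40],"rot":[0,0,0]},
    {"jaw":0,"offset":[0,0,-50],"rot":[0,0,0]},
  ],
)

```text
time_s: 6.4
eef_pos: [0.6167, 0.1569, 0.1068]
eef_rot: [0.001, 0.799, -0.602, -0.001]
wrist_force: [0.7, -1.2, -1.5]
opening: 0.143
grasp_force: 59.6
```

apply_moves(
  moves=[
    {"jaw":0,"offset":[0,0,-60],"rot":[0,0,0]},
    {"jaw":0,"offset":[0,0,-60],"rot":[0,0,0]},
    {"jaw":0,"offset":[0,0,-60],"rot":[0,0,0]},
    {"jaw":0,"offset":[0,0,-60],"rot":[0,0,0]},
    {"jaw":0,"offset":[0,0,0],"rot":[0,0,0]},
  ],
)

```text
time_s: 7.02
eef_pos: [0.6201, 0.1573, 0.3547]
eef_rot: [-0.004, 0.799, -0.602, 0.005]
wrist_force: [0.3, -0.0, -1.2]
opening: 0.138
grasp_force: 59.6
```

Run:
```python
from h import *
o=ctrl.get_obs(); print(o['q'],o['eef_pos'],o['opening'],o['grasp_force'])
im,d,K,C=cam('wrist'); save(im,'w2.png')
print(handle('yellow',im,d,K,C,.1,.6)); T=T_tool()
P=pts(d,K,C,colmask(im,'yellow')); Q=(P-T[:3,3])@T[:3,:3]; Q=Q[(abs(Q[:,0])<.2)&(abs(Q[:,1])<.06)&(abs(Q[:,2])<.04)]; print(len(Q),np.percentile(Q,[1,50,99],axis=0)); m=Q.mean(0);print(np.linalg.svd(Q-m,full_matrices=False)[2][0])
goal([.47,.30,.35],[np.cos(2.365),np.sin(2.365),0],[0,0,-1])
```

```text
[0.0632 0.2476 1.2829 0.     1.5988 2.9252] [0.6201 0.1573 0.3547] 0.1378454276919503 59.59238290786743
{'n': 7564, 'yaw': np.float64(105.82750050015619), 'z': np.float64(0.36204053893556165), 'front': array([0.6457, 0.0667]), 'end': array([0.6138, 0.1792]), 'u': array([-0.2727,  0.9621])}
7564 [[-0.0217 -0.0077 -0.0123]
 [ 0.0423 -0.001  -0.0109]
 [ 0.0943  0.0056 -0.0091]]
[-1.     -0.0032 -0.0023]
rot [ -0.2188   0.4365 150.5055] shift(now axes) [-178.3549  103.7117   -0.2996] shift(after rot) [206.3015  -2.4612   0.5676]
```

View pics/w2.png

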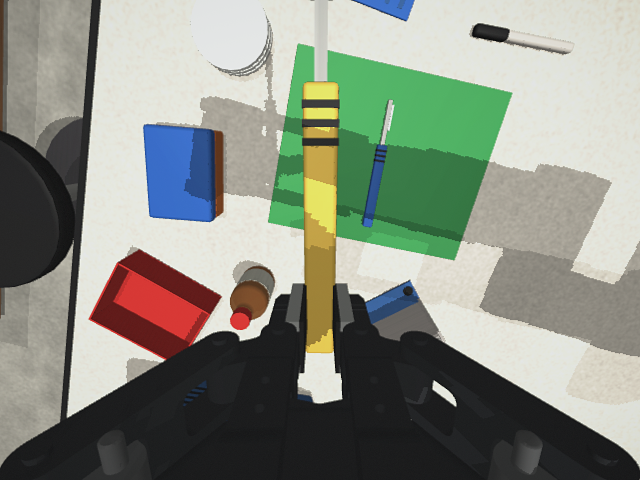

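apply_moves(
  moves=[
    {"jaw":0,"offset":[0,0,0],"rot":[0,0,-10.5]},
    {"jaw":0,"offset":[0,0,0],"rot":[0,0,-10.5]},
    {"jaw":0,"offset":[0,0,0],"rot":[0,0,-10.5]},
    {"jaw":0,"offset":[0,0,0],"rot":[0,0,-10.5]},
    {"jaw":0,"offset":[0,0,0],"rot":[0,0,-10.5]},
  ],
)

```text
time_s: 7.7
eef_pos: [0.617, 0.1569, 0.3443]
eef_rot: [0.001, 0.983, -0.184, -0.002]
wrist_force: [0.1, -0.6, -0.5]
opening: 0.137
grasp_force: 59.6
```

apply_moves(
  moves=[
    {"jaw":0,"offset":[0,0,0],"rot":[0,0,-10.5]},
    {"jaw":0,"offset":[0,0,0],"rot":[0,0,-10.5]},
    {"jaw":0,"offset":[0,0,0],"rot":[0,0,-10.5]},
    {"jaw":0,"offset":[0,0,0],"rot":[0,0,-10.5]},
    {"jaw":0,"offset":[0,0,0],"rot":[0,0,-10.5]},
  ],
)

```text
time_s: 8.32
eef_pos: [0.6169, 0.1569, 0.3443]
eef_rot: [-0.0, 0.963, 0.27, -0.002]
wrist_force: [0.6, -0.4, -0.5]
opening: 0.137
grasp_force: 59.6
```

apply_moves(
  moves=[
    {"jaw":0,"offset":[0,0,0],"rot":[0,0,-10.5]},
    {"jaw":0,"offset":[0,0,0],"rot":[0,0,-10.5]},
    {"jaw":0,"offset":[0,0,0],"rot":[0,0,-10.5]},
    {"jaw":0,"offset":[0,0,0],"rot":[0,0,-10.5]},
    {"jaw":0,"offset":[0,0,0],"rot":[0,0,-10.5]},
  ],
)

```text
time_s: 8.95
eef_pos: [0.617, 0.1569, 0.3443]
eef_rot: [-0.001, 0.744, 0.668, -0.002]
wrist_force: [0.2, -0.2, -0.2]
opening: 0.136
grasp_force: 59.6
```

apply_moves(
  moves=[
    {"jaw":0,"offset":[0,0,0],"rot":[0,0,-10.5]},
    {"jaw":0,"offset":[0,0,0],"rot":[0,0,-10.5]},
    {"jaw":0,"offset":[0,0,0],"rot":[0,0,-10.5]},
    {"jaw":0,"offset":[0,0,0],"rot":[0,0,-10.5]},
    {"jaw":0,"offset":[0,0,0],"rot":[0,0,-10]},
  ],
)

```text
time_s: 9.57
eef_pos: [0.617, 0.1569, 0.3443]
eef_rot: [-0.002, 0.376, 0.927, -0.001]
wrist_force: [0.3, 0.1, -0.5]
opening: 0.14
grasp_force: 59.6
```

apply_moves(
  moves=[
    {"jaw":0,"offset":[51.5,0,0],"rot":[0,0,0]},
    {"jaw":0,"offset":[51.5,0,0],"rot":[0,0,0]},
    {"jaw":0,"offset":[51.5,0,0],"rot":[0,0,0]},
    {"jaw":0,"offset":[51.5,0,0],"rot":[0,0,0]},
    {"jaw":0,"offset":[0,0,0],"rot":[0,0,0]},
  ],
)

```text
time_s: 10.2
eef_pos: [0.4678, 0.3034, 0.3452]
eef_rot: [-0.001, 0.376, 0.926, -0.001]
wrist_force: [-0.6, -0.1, -0.6]
opening: 0.138
grasp_force: 59.6
```

Run:
```python
from h import *
o=ctrl.get_obs(); print(o['q'],o['eef_pos'],o['opening'],o['grasp_force'])
im,d,K,C=cam('wrist'); save(im,'w3.png')
P=pts(d,K,C); A=P[(P[:,0]>.33)&(P[:,0]<.55)&(P[:,1]>.24)&(P[:,1]<.48)&(P[:,2]>-.01)&(P[:,2]<.15)]
np.save('rw.npy',A)
# slope plane profile
for th in [134.5,135,135.5,136]:
    ex=np.array([np.cos(np.radians(th)),np.sin(np.radians(th))]);ey=np.array([-ex[1],ex[0]])
    a=A[:,:2]@ex;b=A[:,:2]@ey
    top=A[:,2]>.095; m=A[:,2]>.012
    print(th,'x ext',np.percentile(a[m],[.5,99.5]),'y ext',np.percentile(b[m],[.5,99.5]),'top y ext',np.percentile(b[top],[1,99]),'n',m.sum(),top.sum())
th=135.3; ex=np.array([np.cos(np.radians(th)),np.sin(np.radians(th))]);ey=np.array([-ex[1],ex[0]])
a=A[:,:2]@ex;b=A[:,:2]@ey; s=(A[:,2]+a)/np.sqrt(2); t=(A[:,2]-a)/np.sqrt(2)  # s normal, t upslope
m=(A[:,2]>.01)
hs,es=np.histogram(s[m],bins=np.arange(s[m].min(),s[m].max(),.003)); print([(round(e,4),h) for e,h in zip(es,hs)])
# picture in (t,y) coloured by s
W=np.zeros((300,300),np.float32); i=((t[m]-t[m].min())/.0007).astype(int).clip(0,299); j=((b[m]-b[m].min())/.0007).astype(int).clip(0,299)
sm=s[m]; np.maximum.at(W,(i,j),sm-np.percentile(sm,1)+.001); print('t0',t[m].min(),'b0',b[m].min(),'s0',np.percentile(sm,1)-.001)
g=cv2.dilate(np.clip(W/.05*255,0,255).astype(np.uint8),np.ones((2,2)))[::-1]
big=cv2.applyColorMap(cv2.resize(g,(600,600),interpolation=0),cv2.COLORMAP_JET)
out=np.zeros((480,800,3),np.uint8); out[:, :480]=cv2.resize(big,(480,480)); out[120:360,480:]=cv2.resize(im[:,:,::-1],(320,240)); cv2.imwrite('pics/w3b.png',out)
```

```text
[ 0.362   0.0722  1.5003  0.0007  1.5723 -0.4368] [0.4678 0.3034 0.3452] 0.13792696673069352 59.59637403488159
134.5 x ext [-0.0929  0.0233] y ext [-0.6355 -0.4946] top y ext [-0.636  -0.4957] n 8151 1621
135 x ext [-0.0977  0.0181] y ext [-0.635  -0.4943] top y ext [-0.6353 -0.4949] n 8151 1621
135.5 x ext [-0.1028  0.013 ] y ext [-0.6346 -0.4939] top y ext [-0.6346 -0.4942] n 8151 1621
136 x ext [-0.1078  0.008 ] y ext [-0.6341 -0.4934] top y ext [-0.6337 -0.4933] n 8151 1621
[(np.float64(-0.0064), np.int64(1)), (np.float64(-0.0034), np.int64(3)), (np.float64(-0.0004), np.int64(2)), (np.float64(0.0026), np.int64(41)), (np.float64(0.0056), np.int64(3495)), (np.float64(0.0086), np.int64(797)), (np.float64(0.0116), np.int64(807)), (np.float64(0.0146), np.int64(1153)), (np.float64(0.0176), np.int64(242)), (np.float64(0.0206), np.int64(238)), (np.float64(0.0236), np.int64(245)), (np.float64(0.0266), np.int64(246)), (np.float64(0.0296), np.int64(298)), (np.float64(0.0326), np.int64(413))]
t0 0.012582182634449353 b0 -0.6357909175108195 s0 0.005072844314679877
```

View pics/w3b.png

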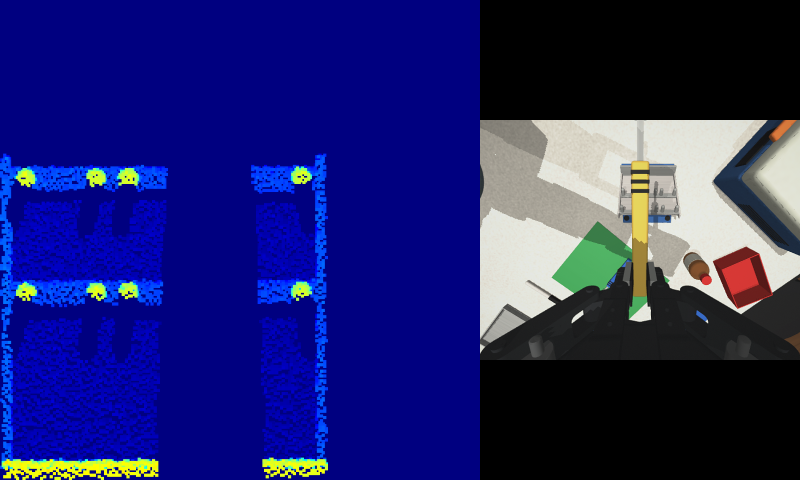

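```bash
cat >> h.py <<'E'
th=np.radians(135.3);EX=np.array([np.cos(th),np.sin(th),0]);EY=np.array([-EX[1],EX[0],0]);EZ=np.array([0,0,1.])
r2=np.sqrt(.5);U=r2*(EZ-EX);N=r2*(EZ+EX)   # up-slope, slope normal
def restpt(t,s,b): return t*U+s*N+b*EY
TC,SC,BC=.111,.0203,-.5645
def rest_tcp(off,dt,ds,y): # off = instrument centre in tool coords
    z=-N;x=-U; Rt=np.c_[x,np.cross(z,x),z]
    return restpt(TC+dt,SC+ds,BC+y)-Rt@np.array(off)
E
python3 - <<'E'
from h import *
p=rest_tcp([.067,-.001,-.005],.006,.08,-.045); print(p, restpt(TC,SC,BC))
goal(p,-U,-N); goal(rest_tcp([.067,-.001,-.005],.006,.001,-.045),-U,-N)
E
```

```text
[0.474  0.3898 0.1975] [0.4427 0.3561 0.0928]
rot [  0.0115 -45.0507   0.4079] shift(now axes) [ 57.7975  66.373  147.6422] shift(after rot) [145.7422  65.6311  63.2134]
rot [  0.0115 -45.0507   0.4079] shift(now axes) [  1.8872  66.1489 203.4543] shift(after rot) [145.7422  65.6311 142.2134]
```

apply_moves(
  moves=[
    {"jaw":0,"offset":[0,0,0],"rot":[0,-9,0]},
    {"jaw":0,"offset":[0,0,0],"rot":[0,-9,0.4]},
    {"jaw":0,"offset":[0,0,0],"rot":[0,-9,0]},
    {"jaw":0,"offset":[0,0,0],"rot":[0,-9,0]},
    {"jaw":0,"offset":[0,0,0],"rot":[0,-9,0]},
  ],
)

```text
time_s: 10.88
eef_pos: [0.4717, 0.3006, 0.3463]
eef_rot: [0.356, 0.353, 0.853, -0.147]
wrist_force: [0.6, -0.4, -1.6]
opening: 0.136
grasp_force: 59.6
```

apply_moves(
  moves=[
    {"jaw":0,"offset":[29,13,12.6],"rot":[0,0,0]},
    {"jaw":0,"offset":[29,13,12.6],"rot":[0,0,0]},
    {"jaw":0,"offset":[29,13,12.6],"rot":[0,0,0]},
    {"jaw":0,"offset":[29,13,12.6],"rot":[0,0,0]},
    {"jaw":0,"offset":[29,13,12.6],"rot":[0,0,0]},
  ],
)

```text
time_s: 11.5
eef_pos: [0.4767, 0.3876, 0.1973]
eef_rot: [0.353, 0.353, 0.854, -0.147]
wrist_force: [0.1, 0.7, -0.2]
opening: 0.14
grasp_force: 59.6
```

apply_moves(
  moves=[
    {"jaw":0,"offset":[0,0,0],"rot":[0,0,0]},
    {"jaw":0,"offset":[0,0,0],"rot":[0,0,0]},
    {"jaw":0,"offset":[0,0,0],"rot":[0,0,0]},
    {"jaw":0,"offset":[0,0,0],"rot":[0,0,0]},
    {"jaw":0,"offset":[0,0,0],"rot":[0,0,0]},
  ],
)

```text
time_s: 12.12
eef_pos: [0.4762, 0.3885, 0.2007]
eef_rot: [0.354, 0.353, 0.854, -0.145]
wrist_force: [-0.9, 0.2, -0.3]
opening: 0.137
grasp_force: 59.6
```

```bash
cat >> h.py <<'E'
def inhand(im,d,K,C,c):
    """centre of the held instrument in tool axes and its axis, from its handle"""
    T=T_tool();P=pts(d,K,C,colmask(im,c)); Q=(P-T[:3,3])@T[:3,:3]; Q=Q[(Q[:,0]>-.05)&(Q[:,0]<.12)&(abs(Q[:,1])<.03)&(Q[:,2]>-.03)&(Q[:,2]<.02)]
    m=np.median(Q,0); p=np.percentile(Q[:,0],[.5,99.5]); print('n',len(Q),'med',m,'x ends',p,'z99',np.percentile(Q[:,2],10),'axis',np.linalg.svd(Q-Q.mean(0),full_matrices=False)[2][0])
E
python3 - <<'E'
from h import *
o=ctrl.get_obs(); print(o['q'],o['eef_pos'],o['opening'],o['grasp_force'])
im,d,K,C=cam('wrist'); inhand(im,d,K,C,'yellow')
goal(rest_tcp([.067,-.001,-.005],.006,.03,-.045),-U,-N)
goal(rest_tcp([.067,-.001,-.005],.006,.001,-.045),-U,-N)
E
```

```text
[ 0.8595  0.4334  1.5507 -0.8131  1.3294  0.3496] [0.4762 0.3885 0.2007] 0.1367840171297018 59.60921823978424
n 7609 med [ 0.0407  0.0003 -0.0066] x ends [-0.024   0.0934] z99 -0.0074278611413476124 axis [-1.     -0.0026 -0.0043]
rot [-0.0346 -0.0036 -0.2371] shift(now axes) [ 3.7864 -0.5703 50.3816] shift(after rot) [ 3.792  -0.5851 50.381 ]
rot [-0.0346 -0.0036 -0.2371] shift(now axes) [ 3.7846 -0.5528 79.3816] shift(after rot) [ 3.792  -0.5851 79.381 ]
```

apply_moves(
  moves=[
    {"jaw":0,"offset":[3,-1,15],"rot":[0,0,0]},
    {"jaw":0,"offset":[0,0,20],"rot":[0,0,0]},
    {"jaw":0,"offset":[0,0,15],"rot":[0,0,0]},
    {"jaw":0,"offset":[0,0,8],"rot":[0,0,0]},
    {"jaw":0,"offset":[0,0,5],"rot":[0,0,0]},
  ],
)

```text
time_s: 12.8
eef_pos: [0.5058, 0.3574, 0.1526]
eef_rot: [0.354, 0.353, 0.854, -0.146]
wrist_force: [0.8, -0.9, 0.3]
opening: 0.139
grasp_force: 59.6
```

apply_moves(
  moves=[
    {"jaw":0,"offset":[0,0,5],"rot":[0,0,0]},
    {"jaw":0,"offset":[0,0,4],"rot":[0,0,0]},
    {"jaw":0,"offset":[0,0,3],"rot":[0,0,0]},
    {"jaw":0,"offset":[0,0,2],"rot":[0,0,0]},
    {"jaw":0,"offset":[0,0,0],"rot":[0,0,0]},
  ],
)

```text
time_s: 13.42
eef_pos: [0.5123, 0.3515, 0.144]
eef_rot: [0.354, 0.353, 0.854, -0.145]
wrist_force: [-4.2, 1.9, 5.1]
opening: 0.139
grasp_force: 60.4
```

Run:
```python
from h import *
o=ctrl.get_obs(); print(o['q'],o['eef_pos'],o['opening'],o['wrist_force'],o['torque'])
goal(rest_tcp([.066,-.0,-.005],.006,.000,-.045),-U,-N)
im,d,K,C=cam('wrist'); save(im,'w4.png')
```

```text
[ 0.7755  0.4881  1.6053 -0.8609  1.2005  0.3815] [0.5123 0.3515 0.144 ] 0.1391221010520301 [-4.2125  1.9163  5.105 ] [ 0.1312  0.5669 -0.22  ]
rot [-0.0193 -0.003  -0.2303] shift(now axes) [ 1.5129 -0.7619  3.8973] shift(after rot) [ 1.5161 -0.7572  3.897 ]
```

View pics/w4.png

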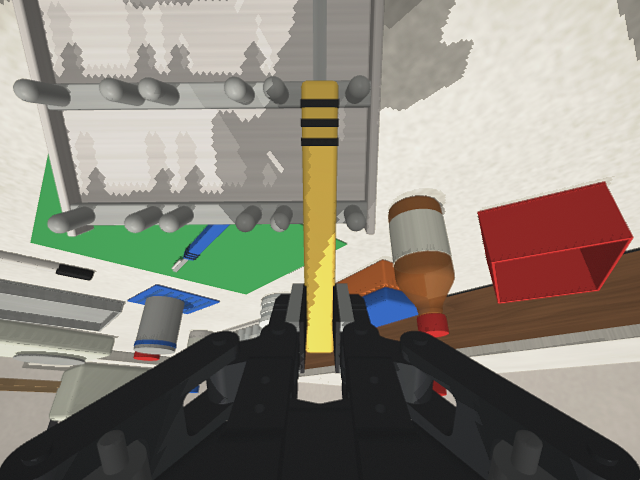

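apply_moves(
  moves=[
    {"jaw":0.2,"offset":[0,0,0],"rot":[0,0,0]},
    {"jaw":0.4,"offset":[0,0,0],"rot":[0,0,0]},
    {"jaw":0.45,"offset":[0,0,0],"rot":[0,0,0]},
    {"jaw":0.45,"offset":[0,0,0],"rot":[0,0,0]},
    {"jaw":0.45,"offset":[0,0,-15],"rot":[0,0,0]},
  ],
)

```text
time_s: 14.1
eef_pos: [0.5046, 0.3577, 0.1532]
eef_rot: [0.353, 0.353, 0.854, -0.147]
wrist_force: [-0.4, -0.3, 0.4]
opening: 0.449
grasp_force: 0.0
```

apply_moves(
  moves=[
    {"jaw":0.45,"offset":[0,0,-30],"rot":[0,0,0]},
    {"jaw":0.45,"offset":[0,0,-30],"rot":[0,0,0]},
    {"jaw":0.45,"offset":[0,0,-30],"rot":[0,0,0]},
    {"jaw":0.45,"offset":[0,0,-30],"rot":[0,0,0]},
    {"jaw":0.45,"offset":[0,0,0],"rot":[0,0,0]},
  ],
)

```text
time_s: 14.72
eef_pos: [0.4443, 0.4206, 0.2415]
eef_rot: [0.355, 0.353, 0.854, -0.143]
wrist_force: [-0.2, 0.6, -0.3]
opening: 0.448
grasp_force: 0.0
```

```bash
cat >> h.py <<'E'
def inrest(c,im,d,K,C):
    P=pts(d,K,C,colmask(im,c)); P=P[(np.linalg.norm(P-restpt(TC+.03,SC,BC),axis=1)<.13)&(P@N>0)&(P[:,2]>.03)]
    if len(P)<20: return print(c,'none')
    t,s,b=P@U,P@N,P@EY; print(c,len(P),'end t-TC',np.percentile(t,99)-TC,'s top-SC',np.percentile(s,80)-SC,'y lo/hi',np.percentile(b,[3,97])-BC, 'slope y/t',np.polyfit(t,b,1)[0],'s/t',np.polyfit(t,s,1)[0])
E
python3 - <<'E'
from h import *
o=ctrl.get_obs(); print(o['q'],o['eef_pos'])
im,d,K,C=cam('wrist'); inrest('yellow',im,d,K,C)
im,d,K,C=cam('side'); print(handle('blue',im,d,K,C)); inrest('yellow',im,d,K,C)
im,d,K,C=cam('scene'); h=handle('blue',im,d,K,C); print(h)
g=h['end']-h['u']*.024
goal([.5473,.163,.25],[.139,-.990,0],[0,0,-1])
E
```

```text
[ 0.9313  0.4091  1.4933 -0.7856  1.4298  0.3383] [0.4443 0.4206 0.2415]
yellow 2270 end t-TC 0.08581435471823341 s top-SC 0.007067194037793788 y lo/hi [-0.0524 -0.0395] slope y/t 0.0049615453511745785 s/t 0.0008686956149013591
{'n': 229, 'yaw': np.float64(97.5390508065673), 'z': np.float64(0.014851082085133726), 'front': array([0.5555, 0.0687]), 'end': array([0.5404, 0.183 ]), 'u': array([-0.1312,  0.9914])}
yellow 103 end t-TC 0.0891869436500053 s top-SC 0.00486862032445164 y lo/hi [-0.049  -0.0362] slope y/t -0.0321198346960574 s/t -0.009936343377041388
{'n': 250, 'yaw': np.float64(97.72889691447243), 'z': np.float64(0.01487783909884788), 'front': array([0.5612, 0.0749]), 'end': array([0.5457, 0.1894]), 'u': array([-0.1345,  0.9909])}
rot [ -55.3338   18.6157 -133.6116] shift(now axes) [-187.1191 -107.9771  170.0499] shift(after rot) [266.5499 -66.3032 -12.0261]
```

apply_moves(
  moves=[
    {"jaw":0.5,"offset":[0,0,0],"rot":[0,9,0]},
    {"jaw":0.5,"offset":[0,0,0],"rot":[0,9,0]},
    {"jaw":0.5,"offset":[0,0,0],"rot":[0,9,0]},
    {"jaw":0.5,"offset":[0,0,0],"rot":[0,9,0]},
    {"jaw":0.5,"offset":[0,0,0],"rot":[0,9,0]},
  ],
)

```text
time_s: 15.5
eef_pos: [0.445, 0.4174, 0.2384]
eef_rot: [-0.002, 0.382, 0.924, 0.002]
wrist_force: [-0.6, -1.1, 0.2]
opening: 0.499
grasp_force: 0.0
```

apply_moves(
  moves=[
    {"jaw":0.5,"offset":[-50.9,-22.1,-2],"rot":[0,0,0]},
    {"jaw":0.5,"offset":[-50.9,-22.1,-2],"rot":[0,0,0]},
    {"jaw":0.5,"offset":[-50.9,-22.1,-2],"rot":[0,0,0]},
    {"jaw":0.5,"offset":[-50.9,-22.1,-2],"rot":[0,0,0]},
    {"jaw":0.5,"offset":[-50.9,-22.1,0],"rot":[0,0,0]},
  ],
)

```text
time_s: 16.12
eef_pos: [0.5471, 0.1576, 0.2455]
eef_rot: [-0.0, 0.383, 0.924, 0.0]
wrist_force: [1.2, 0.1, 0.0]
opening: 0.504
grasp_force: 0.0
```

apply_moves(
  moves=[
    {"jaw":0.5,"offset":[0,0,0],"rot":[0,0,10.6]},
    {"jaw":0.5,"offset":[0,0,0],"rot":[0,0,10.6]},
    {"jaw":0.5,"offset":[0,0,0],"rot":[0,0,10.6]},
    {"jaw":0.5,"offset":[0,0,0],"rot":[0,0,10.6]},
    {"jaw":0.5,"offset":[0,0,0],"rot":[0,0,10.6]},
  ],
)

```text
time_s: 16.75
eef_pos: [0.5465, 0.1592, 0.2451]
eef_rot: [-0.001, 0.757, 0.654, -0.0]
wrist_force: [-0.2, -0.2, -0.1]
opening: 0.5
grasp_force: 0.0
```

apply_moves(
  moves=[
    {"jaw":0.5,"offset":[0,0,0],"rot":[0,0,10.6]},
    {"jaw":0.5,"offset":[0,0,0],"rot":[0,0,10.6]},
    {"jaw":0.5,"offset":[0,0,0],"rot":[0,0,10.6]},
    {"jaw":0.5,"offset":[0,0,0],"rot":[0,0,10.6]},
    {"jaw":0.5,"offset":[0,0,0],"rot":[0,0,10.6]},
  ],
)

```text
time_s: 17.38
eef_pos: [0.5465, 0.1593, 0.2451]
eef_rot: [-0.0, 0.969, 0.248, -0.0]
wrist_force: [-0.1, 0.4, -0.8]
opening: 0.504
grasp_force: 0.0
```

apply_moves(
  moves=[
    {"jaw":0.5,"offset":[0,0,0],"rot":[0,0,10.6]},
    {"jaw":0.5,"offset":[0,0,0],"rot":[0,0,10.6]},
    {"jaw":0.5,"offset":[0,0,0],"rot":[0,0,10.6]},
    {"jaw":0.5,"offset":[0,0,0],"rot":[0,0,10.6]},
    {"jaw":0.5,"offset":[0,0,0],"rot":[0,0,10.6]},
  ],
)

```text
time_s: 18.0
eef_pos: [0.5465, 0.1593, 0.2451]
eef_rot: [-0.0, 0.978, -0.211, -0.001]
wrist_force: [-0.2, 0.2, 0.6]
opening: 0.501
grasp_force: 0.0
```

apply_moves(
  moves=[
    {"jaw":0.5,"offset":[0,0,0],"rot":[0,0,10.6]},
    {"jaw":0.5,"offset":[0,0,0],"rot":[0,0,10.6]},
    {"jaw":0.5,"offset":[0,0,0],"rot":[0,0,10.6]},
    {"jaw":0.5,"offset":[0,0,0],"rot":[0,0,10.6]},
    {"jaw":0.5,"offset":[0,0,0],"rot":[0,0,10.6]},
  ],
)

```text
time_s: 18.62
eef_pos: [0.5465, 0.1593, 0.2451]
eef_rot: [0.0, 0.781, -0.625, -0.001]
wrist_force: [0.4, 0.4, -0.4]
opening: 0.504
grasp_force: 0.0
```

Run:
```python
from h import *
o=ctrl.get_obs(); print(o['q'],o['eef_pos'])
im,d,K,C=cam('wrist'); save(im,'w5.png'); h=handle('blue',im,d,K,C); print(h)
e=h['end']*.5+np.array([.5432,.1855])*.5
g=e-h['u']*.024
goal([*g,.0065],[-h['u'][0],-h['u'][1],0],[0,0,-1])
```

```text
[0.0747 0.1571 1.6059 0.0008 1.3798 2.995 ] [0.5465 0.1593 0.2451]
{'n': 1185, 'yaw': np.float64(97.85633690279946), 'z': np.float64(0.015907179236592173), 'front': array([0.558 , 0.0697]), 'end': array([0.5421, 0.1854]), 'u': array([-0.1367,  0.9906])}
rot [0.0635 0.049  4.3915] shift(now axes) [ -2.2536  -0.1773 238.622 ] shift(after rot) [ -2.4542   0.2679 238.62  ]
```

apply_moves(
  moves=[
    {"jaw":0.5,"offset":[-2,0,50],"rot":[0,0,3]},
    {"jaw":0.5,"offset":[0,0,55],"rot":[0,0,0]},
    {"jaw":0.5,"offset":[0,0,55],"rot":[0,0,0]},
    {"jaw":0.5,"offset":[0,0,50],"rot":[0,0,0]},
    {"jaw":0.5,"offset":[0,0,28],"rot":[0,0,0]},
  ],
)

```text
time_s: 19.3
eef_pos: [0.5441, 0.1615, 0.0046]
eef_rot: [0.001, 0.767, -0.641, -0.002]
wrist_force: [0.1, 0.4, -0.0]
opening: 0.502
grasp_force: 0.0
```

apply_moves(
  moves=[
    {"jaw":0.5,"offset":[0,0,0],"rot":[0,0,0]},
    {"jaw":0,"offset":[0,0,0],"rot":[0,0,0]},
    {"jaw":0,"offset":[0,0,0],"rot":[0,0,0]},
    {"jaw":0,"offset":[0,0,0],"rot":[0,0,0]},
    {"jaw":0,"offset":[0,0,0],"rot":[0,0,0]},
  ],
)

```text
time_s: 19.92
eef_pos: [0.5484, 0.1626, 0.0104]
eef_rot: [-0.002, 0.767, -0.642, 0.001]
wrist_force: [0.2, -0.7, 7.2]
opening: 0.136
grasp_force: 59.4
```

apply_moves(
  moves=[
    {"jaw":0,"offset":[0,0,0],"rot":[0,0,0]},
    {"jaw":0,"offset":[0,0,0],"rot":[0,0,0]},
    {"jaw":0,"offset":[0,0,-10],"rot":[0,0,0]},
    {"jaw":0,"offset":[0,0,-40],"rot":[0,0,0]},
    {"jaw":0,"offset":[0,0,-50],"rot":[0,0,0]},
  ],
)

```text
time_s: 20.55
eef_pos: [0.5455, 0.1624, 0.109]
eef_rot: [0.0, 0.767, -0.642, -0.001]
wrist_force: [0.5, 0.5, -0.7]
opening: 0.134
grasp_force: 58.7
```

apply_moves(
  moves=[
    {"jaw":0,"offset":[0,0,-60],"rot":[0,0,0]},
    {"jaw":0,"offset":[0,0,-60],"rot":[0,0,0]},
    {"jaw":0,"offset":[0,0,-60],"rot":[0,0,0]},
    {"jaw":0,"offset":[0,0,-60],"rot":[0,0,0]},
    {"jaw":0,"offset":[0,0,0],"rot":[0,0,0]},
  ],
)

```text
time_s: 21.18
eef_pos: [0.5486, 0.1626, 0.3559]
eef_rot: [-0.005, 0.767, -0.642, 0.004]
wrist_force: [-1.3, -0.2, -0.9]
opening: 0.133
grasp_force: 58.7
```

Run:
```python
from h import *
o=ctrl.get_obs(); print(o['q'],o['eef_pos'],o['opening'],o['grasp_force'])
im,d,K,C=cam('wrist'); inhand(im,d,K,C,'blue')
goal([.47,.30,.35],EX,[0,0,-1])
```

```text
[0.08   0.0901 1.4604 0.0012 1.5777 3.0447] [0.5486 0.1626 0.3559] 0.1331316641733639 58.69422376155853
n 7295 med [ 0.0415 -0.0011 -0.0085] x ends [-0.0234  0.0939] z99 -0.00935678664050046 axis [-1.     -0.0032 -0.0062]
rot [ -0.1411   0.5584 144.8326] shift(now axes) [-149.0508   51.8988    1.7418] shift(after rot) [151.7301  43.4325   2.0675]
```

apply_moves(
  moves=[
    {"jaw":0,"offset":[0,0,0],"rot":[0,0,-10.7]},
    {"jaw":0,"offset":[0,0,0],"rot":[0,0,-10.7]},
    {"jaw":0,"offset":[0,0,0],"rot":[0,0,-10.7]},
    {"jaw":0,"offset":[0,0,0],"rot":[0,0,-10.7]},
    {"jaw":0,"offset":[0,0,0],"rot":[0,0,-10.7]},
  ],
)

```text
time_s: 21.85
eef_pos: [0.5454, 0.1621, 0.3464]
eef_rot: [-0.0, 0.974, -0.225, -0.001]
wrist_force: [0.2, -1.5, -1.1]
opening: 0.134
grasp_force: 58.7
```

apply_moves(
  moves=[
    {"jaw":0,"offset":[0,0,0],"rot":[0,0,-10.7]},
    {"jaw":0,"offset":[0,0,0],"rot":[0,0,-10.7]},
    {"jaw":0,"offset":[0,0,0],"rot":[0,0,-10.7]},
    {"jaw":0,"offset":[0,0,0],"rot":[0,0,-10.7]},
    {"jaw":0,"offset":[0,0,0],"rot":[0,0,-10.7]},
  ],
)

```text
time_s: 22.48
eef_pos: [0.5454, 0.1621, 0.3464]
eef_rot: [-0.001, 0.971, 0.237, -0.001]
wrist_force: [-0.2, -0.3, -0.3]
opening: 0.135
grasp_force: 58.7
```

apply_moves(
  moves=[
    {"jaw":0,"offset":[0,0,0],"rot":[0,0,-10.7]},
    {"jaw":0,"offset":[0,0,0],"rot":[0,0,-10.7]},
    {"jaw":0,"offset":[0,0,0],"rot":[0,0,-10.7]},
    {"jaw":0,"offset":[0,0,0],"rot":[0,0,-10.7]},
    {"jaw":0,"offset":[0,0,0],"rot":[0,0,-10.7]},
  ],
)

```text
time_s: 23.1
eef_pos: [0.5454, 0.1621, 0.3464]
eef_rot: [-0.001, 0.761, 0.649, -0.001]
wrist_force: [0.6, -0.1, 0.2]
opening: 0.132
grasp_force: 58.7
```

apply_moves(
  moves=[
    {"jaw":0,"offset":[0,0,0],"rot":[0,0,-10.7]},
    {"jaw":0,"offset":[0,0,0],"rot":[0,0,-10.7]},
    {"jaw":0,"offset":[0,0,0],"rot":[0,0,-10.7]},
    {"jaw":0,"offset":[0,0,0],"rot":[0,0,-10.7]},
    {"jaw":0,"offset":[0,0,0],"rot":[0,0,-10.7]},
  ],
)

```text
time_s: 23.72
eef_pos: [0.5454, 0.1621, 0.3464]
eef_rot: [-0.001, 0.387, 0.922, -0.0]
wrist_force: [-0.1, -0.4, -0.5]
opening: 0.135
grasp_force: 58.7
```

apply_moves(
  moves=[
    {"jaw":0,"offset":[30,8.6,0],"rot":[0,0,-1.2]},
    {"jaw":0,"offset":[30,8.6,0],"rot":[0,0,0]},
    {"jaw":0,"offset":[30,8.6,0],"rot":[0,0,0]},
    {"jaw":0,"offset":[30,8.6,0],"rot":[0,0,0]},
    {"jaw":0,"offset":[30,8.6,0],"rot":[0,0,0]},
  ],
)

```text
time_s: 24.35
eef_pos: [0.4691, 0.299, 0.3465]
eef_rot: [-0.001, 0.38, 0.925, -0.0]
wrist_force: [-0.1, -0.7, -0.2]
opening: 0.134
grasp_force: 58.7
```

apply_moves(
  moves=[
    {"jaw":0,"offset":[0,0,0],"rot":[0,-9,0]},
    {"jaw":0,"offset":[0,0,0],"rot":[0,-9,0]},
    {"jaw":0,"offset":[0,0,0],"rot":[0,-9,0]},
    {"jaw":0,"offset":[0,0,0],"rot":[0,-9,0]},
    {"jaw":0,"offset":[0,0,0],"rot":[0,-9,0]},
  ],
)

```text
time_s: 24.98
eef_pos: [0.4698, 0.2985, 0.3474]
eef_rot: [0.356, 0.35, 0.854, -0.146]
wrist_force: [-0.6, -0.1, -0.7]
opening: 0.132
grasp_force: 58.7
```

Run:
```python
from h import *
o=ctrl.get_obs(); print(o['q'],o['eef_pos'],o['opening'],o['grasp_force'])
im,d,K,C=cam('wrist'); inhand(im,d,K,C,'blue')
goal(rest_tcp([.0665,0,-.005],.006,.08,.045),-U,-N)
```

```text
[ 0.7625  0.1109  1.6415 -0.8009  1.4222  0.1092] [0.4698 0.2985 0.3474] 0.13231350425516156 58.7063992023468
n 7272 med [ 0.0369  0.0013 -0.0059] x ends [-0.0275  0.0895] z99 -0.0067694791111954375 axis [-1.     -0.0073 -0.0032]
rot [-0.0724  0.5058  0.3721] shift(now axes) [146.9376 -20.9111  60.0825] shift(after rot) [146.2624 -21.9399  61.3496]
```

apply_moves(
  moves=[
    {"jaw":0,"offset":[29.2,-4.3,12.2],"rot":[0,0,0.4]},
    {"jaw":0,"offset":[29.2,-4.3,12.2],"rot":[0,0,0]},
    {"jaw":0,"offset":[29.2,-4.3,12.2],"rot":[0,0,0]},
    {"jaw":0,"offset":[29.2,-4.3,12.2],"rot":[0,0,0]},
    {"jaw":0,"offset":[29.2,-4.3,12.2],"rot":[0,0,0]},
  ],
)

```text
time_s: 25.65
eef_pos: [0.4124, 0.3255, 0.1998]
eef_rot: [0.353, 0.354, 0.854, -0.145]
wrist_force: [-0.3, -0.6, 0.5]
opening: 0.136
grasp_force: 58.7
```

apply_moves(
  moves=[
    {"jaw":0,"offset":[0,0,0],"rot":[0,0,0]},
    {"jaw":0,"offset":[0,0,0],"rot":[0,0,0]},
    {"jaw":0,"offset":[0,0,0],"rot":[0,0,0]},
    {"jaw":0,"offset":[0,0,0],"rot":[0,0,0]},
    {"jaw":0,"offset":[0,0,0],"rot":[0,0,0]},
  ],
)

```text
time_s: 26.28
eef_pos: [0.4138, 0.3264, 0.2027]
eef_rot: [0.355, 0.355, 0.853, -0.143]
wrist_force: [0.1, -1.0, -0.9]
opening: 0.134
grasp_force: 58.7
```

Run:
```python
from h import *
o=ctrl.get_obs(); print(o['q'],o['eef_pos'],o['opening'],o['grasp_force'])
im,d,K,C=cam('wrist'); inhand(im,d,K,C,'blue'); inrest('yellow',im,d,K,C)
goal(rest_tcp([.0665,0,-.005],.006,.00,.045),-U,-N)
```

```text
[ 0.8723  0.2615  1.7775 -0.821   1.2981  0.4038] [0.4138 0.3264 0.2027] 0.13377789327837944 58.71392369270325
n 7280 med [ 0.0402 -0.0001 -0.0046] x ends [-0.0241  0.0929] z99 -0.005414748151682247 axis [-1.     -0.0029 -0.0065]
yellow 4438 end t-TC 0.08578372423745896 s top-SC 0.006983105036818572 y lo/hi [-0.0515 -0.0386] slope y/t 0.0011233993159692859 s/t -8.150056179630426e-05
rot [ 0.0942 -0.0054 -0.496 ] shift(now axes) [ 5.2733 -3.6408 82.3016] shift(after rot) [ 5.3119 -3.4597 82.307 ]
```

apply_moves(
  moves=[
    {"jaw":0,"offset":[4,-3.3,17],"rot":[0,0,-0.4]},
    {"jaw":0,"offset":[0,0,20],"rot":[0,0,0]},
    {"jaw":0,"offset":[0,0,15],"rot":[0,0,0]},
    {"jaw":0,"offset":[0,0,8],"rot":[0,0,0]},
    {"jaw":0,"offset":[0,0,5],"rot":[0,0,0]},
  ],
)

```text
time_s: 26.95
eef_pos: [0.4421, 0.2933, 0.1529]
eef_rot: [0.354, 0.352, 0.854, -0.145]
wrist_force: [0.1, 0.1, -0.1]
opening: 0.131
grasp_force: 58.7
```

apply_moves(
  moves=[
    {"jaw":0,"offset":[0,0,5],"rot":[0,0,0]},
    {"jaw":0,"offset":[0,0,4],"rot":[0,0,0]},
    {"jaw":0,"offset":[0,0,3],"rot":[0,0,0]},
    {"jaw":0,"offset":[0,0,3],"rot":[0,0,0]},
    {"jaw":0,"offset":[0,0,0],"rot":[0,0,0]},
  ],
)

```text
time_s: 27.58
eef_pos: [0.4497, 0.2868, 0.1439]
eef_rot: [0.355, 0.352, 0.854, -0.144]
wrist_force: [-5.5, 1.3, 8.3]
opening: 0.133
grasp_force: 60.8
```

Run:
```python
from h import *
o=ctrl.get_obs(); print(o['q'],o['eef_pos'],o['opening'],o['wrist_force'],o['torque'])
im,d,K,C=cam('wrist'); inhand(im,d,K,C,'blue'); inrest('blue',im,d,K,C); inrest('yellow',im,d,K,C)
goal(rest_tcp([.0665,0,-.005],.006,.00,.045),-U,-N)
```

```text
[ 0.7713  0.3238  1.843  -0.8877  1.1484  0.4388] [0.4497 0.2868 0.1439] 0.1329945144825704 [-5.5327  1.2882  8.2716] [-0.1065  0.4994 -0.2516]
n 7540 med [ 0.0431 -0.0002 -0.0083] x ends [-0.0237  0.0931] z99 -0.011521884688641794 axis [-0.997   0.0019  0.0768]
blue 7543 end t-TC 0.09701111676684844 s top-SC 0.00872376391721413 y lo/hi [0.0382 0.0507] slope y/t 0.0002505719517448275 s/t -0.0757110991887782
yellow 11563 end t-TC 0.08571228831961887 s top-SC 0.006895207176679675 y lo/hi [-0.0512 -0.0384] slope y/t 0.0037740290982387317 s/t -0.002438768871160983
rot [ 0.1435  0.0449 -0.1115] shift(now axes) [ 1.6594 -0.7129  3.1699] shift(after rot) [ 1.6583 -0.7017  3.173 ]
```

apply_moves(
  moves=[
    {"jaw":0.2,"offset":[0,0,-2],"rot":[0,0,0]},
    {"jaw":0.4,"offset":[0,0,0],"rot":[0,0,0]},
    {"jaw":0.45,"offset":[0,0,0],"rot":[0,0,0]},
    {"jaw":0.45,"offset":[0,0,0],"rot":[0,0,0]},
    {"jaw":0.45,"offset":[0,0,-15],"rot":[0,0,0]},
  ],
)

```text
time_s: 28.25
eef_pos: [0.4404, 0.294, 0.1542]
eef_rot: [0.354, 0.352, 0.854, -0.146]
wrist_force: [-0.6, -0.2, 0.3]
opening: 0.446
grasp_force: 0.0
```

apply_moves(
  moves=[
    {"jaw":0.45,"offset":[0,0,-30],"rot":[0,0,0]},
    {"jaw":0.45,"offset":[0,0,-30],"rot":[0,0,0]},
    {"jaw":0.45,"offset":[0,0,-30],"rot":[0,0,0]},
    {"jaw":0.45,"offset":[0,0,-30],"rot":[0,0,0]},
    {"jaw":0.45,"offset":[0,0,0],"rot":[0,0,0]},
  ],
)

```text
time_s: 28.88
eef_pos: [0.3801, 0.3565, 0.242]
eef_rot: [0.355, 0.351, 0.855, -0.142]
wrist_force: [1.3, 0.4, 0.3]
opening: 0.45
grasp_force: 0.0
```

```bash
cat >> h.py <<'E'
def beaker(im,d,K,C,cx=.622,cy=-.156):
    P=pts(d,K,C); B=P[(abs(P[:,0]-cx)<.12)&(abs(P[:,1]-cy)<.08)&(P[:,2]>.087)&(P[:,2]<.1)]
    if len(B)<30: return print('no beaker top')
    print('beaker top',len(B),cv2.minEnclosingCircle(B[:,:2].astype(np.float32)),np.median(B,0))
E
python3 - <<'E'
from h import *
o=ctrl.get_obs(); print(o['q'],o['eef_pos'])
im,d,K,C=cam('wrist'); inrest('blue',im,d,K,C); inrest('yellow',im,d,K,C)
for n in ['side','scene']: beaker(*cam(n))
E
```

```text
[ 0.9558  0.2319  1.7233 -0.7859  1.4066  0.3899] [0.3801 0.3565 0.242 ]
blue 2237 end t-TC 0.08607659886535128 s top-SC 0.0069178232477784644 y lo/hi [0.0382 0.0508] slope y/t -0.0007701017480327465 s/t 0.005552011416008794
yellow 2603 end t-TC 0.08627847718460512 s top-SC 0.007017076898932072 y lo/hi [-0.0515 -0.0387] slope y/t 0.0004697974693093687 s/t 0.0009083825057707194
beaker top 784 ((0.6218910813331604, -0.15827658772468567), 0.034125637263059616) [ 0.6211 -0.1594  0.091 ]
beaker top 360 ((0.6229078769683838, -0.15154074132442474), 0.036326389759778976) [ 0.6244 -0.1533  0.0902]
```

apply_moves(
  moves=[
    {"jaw":0.5,"offset":[0,0,-20],"rot":[0,9,0]},
    {"jaw":0.5,"offset":[0,0,0],"rot":[0,9,0]},
    {"jaw":0.5,"offset":[0,0,0],"rot":[0,9,0]},
    {"jaw":0.5,"offset":[0,0,0],"rot":[0,9,0]},
    {"jaw":0.5,"offset":[0,0,0],"rot":[0,9,0]},
  ],
)

```text
time_s: 29.65
eef_pos: [0.3706, 0.3636, 0.2535]
eef_rot: [-0.002, 0.381, 0.925, 0.002]
wrist_force: [0.4, -0.3, -0.3]
opening: 0.498
grasp_force: 0.0
```

apply_moves(
  moves=[
    {"jaw":1,"offset":[-44,-25,-3],"rot":[0,0,0]},
    {"jaw":1,"offset":[-44,-25,-3],"rot":[0,0,0]},
    {"jaw":1,"offset":[-44,-25,-3],"rot":[0,0,0]},
    {"jaw":1,"offset":[-44,-25,-3],"rot":[0,0,0]},
    {"jaw":1,"offset":[-44,-25,-3],"rot":[0,0,0]},
  ],
)

```text
time_s: 30.28
eef_pos: [0.4386, 0.1183, 0.2676]
eef_rot: [-0.0, 0.381, 0.925, 0.0]
wrist_force: [0.8, 0.3, 0.3]
opening: 1.002
grasp_force: 0.0
```

apply_moves(
  moves=[
    {"jaw":1,"offset":[-44,-25,-3],"rot":[0,0,0]},
    {"jaw":1,"offset":[-44,-25,-3],"rot":[0,0,0]},
    {"jaw":1,"offset":[-44,-25,-3],"rot":[0,0,0]},
    {"jaw":1,"offset":[-44,-25,-3],"rot":[0,0,0]},
    {"jaw":1,"offset":[-44,-25,-3],"rot":[0,0,0]},
  ],
)

```text
time_s: 30.9
eef_pos: [0.5068, -0.1252, 0.2822]
eef_rot: [-0.001, 0.381, 0.925, 0.001]
wrist_force: [-0.1, 0.3, 1.0]
opening: 1.002
grasp_force: 0.0
```

apply_moves(
  moves=[
    {"jaw":1,"offset":[0,0,0],"rot":[0,0,10]},
    {"jaw":1,"offset":[0,0,0],"rot":[0,0,10]},
    {"jaw":1,"offset":[0,0,0],"rot":[0,0,10]},
    {"jaw":1,"offset":[0,0,0],"rot":[0,0,10]},
    {"jaw":1,"offset":[0,0,0],"rot":[0,0,10]},
  ],
)

```text
time_s: 31.52
eef_pos: [0.5065, -0.1236, 0.2819]
eef_rot: [-0.001, 0.738, 0.675, 0.0]
wrist_force: [0.5, 0.1, 0.2]
opening: 1.004
grasp_force: 0.0
```

apply_moves(
  moves=[
    {"jaw":1,"offset":[0,0,0],"rot":[0,0,10]},
    {"jaw":1,"offset":[0,0,0],"rot":[0,0,10]},
    {"jaw":1,"offset":[0,0,0],"rot":[0,0,10]},
    {"jaw":1,"offset":[0,0,0],"rot":[0,0,10]},
    {"jaw":1,"offset":[0,0,0],"rot":[0,0,10]},
  ],
)

```text
time_s: 32.15
eef_pos: [0.5065, -0.1235, 0.2819]
eef_rot: [-0.001, 0.954, 0.3, -0.0]
wrist_force: [-0.8, -0.2, -0.1]
opening: 1.004
grasp_force: 0.0
```

apply_moves(
  moves=[
    {"jaw":1,"offset":[0,0,0],"rot":[0,0,10]},
    {"jaw":1,"offset":[0,0,0],"rot":[0,0,10]},
    {"jaw":1,"offset":[0,0,0],"rot":[0,0,10]},
    {"jaw":1,"offset":[0,0,0],"rot":[0,0,10]},
    {"jaw":1,"offset":[0,0,0],"rot":[0,0,9.3]},
  ],
)

```text
time_s: 32.78
eef_pos: [0.5065, -0.1235, 0.282]
eef_rot: [-0.001, 0.992, -0.125, -0.001]
wrist_force: [0.6, 0.4, 0.5]
opening: 0.999
grasp_force: 0.0
```

apply_moves(
  moves=[
    {"jaw":1,"offset":[0,0,0],"rot":[0,9,0]},
    {"jaw":1,"offset":[0,0,0],"rot":[0,9,0]},
    {"jaw":1,"offset":[0,0,0],"rot":[0,9,0]},
    {"jaw":1,"offset":[0,0,0],"rot":[0,9,0]},
    {"jaw":1,"offset":[0,0,0],"rot":[0,9,0]},
  ],
)

```text
time_s: 33.4
eef_pos: [0.5065, -0.1235, 0.2825]
eef_rot: [0.047, 0.916, -0.113, 0.382]
wrist_force: [0.3, 1.6, 0.4]
opening: 1.004
grasp_force: 0.0
```

Run:
```python
from h import *
o=ctrl.get_obs(); print(o['q'],o['eef_pos'],T_tool()[:3,:3])
im,d,K,C=cam('wrist'); beaker(im,d,K,C); save(im,'w6.png')
for n in ['side','scene']: beaker(*cam(n))
```

```text
[-0.6453 -0.5164  2.2903  0.4605  0.6715  0.9123] [ 0.5065 -0.1235  0.2825] [[ 0.6825 -0.2437  0.6891]
 [-0.172  -0.9698 -0.1727]
 [ 0.7104 -0.0007 -0.7038]]
beaker top 2347 ((0.6217037439346313, -0.1582144796848297), 0.03371916711330414) [ 0.6196 -0.1573  0.0924]
beaker top 785 ((0.6222385168075562, -0.15845805406570435), 0.034370407462120056) [ 0.6207 -0.1596  0.0911]
beaker top 352 ((0.624860942363739, -0.15473024547100067), 0.03529459983110428) [ 0.6245 -0.1535  0.0903]
```

View pics/w6.png

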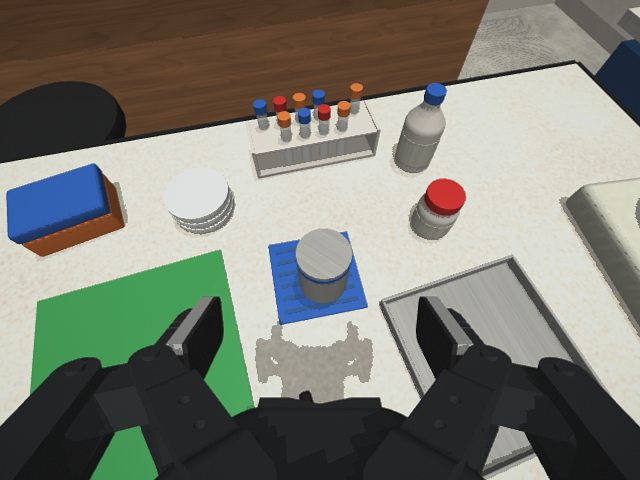

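Run:
```python
from h import *
z=T_tool()[:3,2];x=T_tool()[:3,0]
g=np.array([.622,-.1572,.072])
goal(g+.024*z-.12*z,x,z); goal(g+.024*z,x,z)
```

```text
rot [ 0.  0. -0.] shift(now axes) [-60.1248   5.6402 137.6171] shift(after rot) [-60.1248   5.6402 137.6171]
rot [ 0.  0. -0.] shift(now axes) [-60.1248   5.6402 257.6171] shift(after rot) [-60.1248   5.6402 257.6171]
```

apply_moves(
  moves=[
    {"jaw":1,"offset":[-20,1.9,46],"rot":[0,0,0]},
    {"jaw":1,"offset":[-20,1.9,46],"rot":[0,0,0]},
    {"jaw":1,"offset":[-20,1.9,46],"rot":[0,0,0]},
    {"jaw":1,"offset":[0,0,0],"rot":[0,0,0]},
    {"jaw":1,"offset":[0,0,0],"rot":[0,0,0]},
  ],
)

```text
time_s: 34.17
eef_pos: [0.5601, -0.1409, 0.1511]
eef_rot: [0.045, 0.916, -0.111, 0.382]
wrist_force: [-0.9, -0.1, 0.8]
opening: 1.004
grasp_force: 0.0
```

apply_moves(
  moves=[
    {"jaw":1,"offset":[0,0,40],"rot":[0,0,0]},
    {"jaw":1,"offset":[0,0,40],"rot":[0,0,0]},
    {"jaw":1,"offset":[0,0,25],"rot":[0,0,0]},
    {"jaw":1,"offset":[0,0,15],"rot":[0,0,0]},
    {"jaw":1,"offset":[0,0,0],"rot":[0,0,0]},
  ],
)

```text
time_s: 34.8
eef_pos: [0.6439, -0.1614, 0.0686]
eef_rot: [0.045, 0.915, -0.111, 0.384]
wrist_force: [-0.1, 0.0, 0.7]
opening: 1.002
grasp_force: 0.0
```

Run:
```python
from h import *
o=ctrl.get_obs(); print(o['q'],o['eef_pos'],o['wrist_force'])
T=T_tool();z=T[:3,2];x=T[:3,0]
goal(np.array([.622,-.1572,.072])+.024*z,x,z)
im,d,K,C=cam('wrist'); save(im,'w7.png')
```

```text
[-0.5228  0.3168  2.0854  1.7389  0.2047 -0.37  ] [ 0.6439 -0.1614  0.0686] [-0.096   0.0434  0.6816]
rot [ 0.  0. -0.] shift(now axes) [-13.2035   1.1819   5.7578] shift(after rot) [-13.2035   1.1819   5.7578]
```

View pics/w7.png

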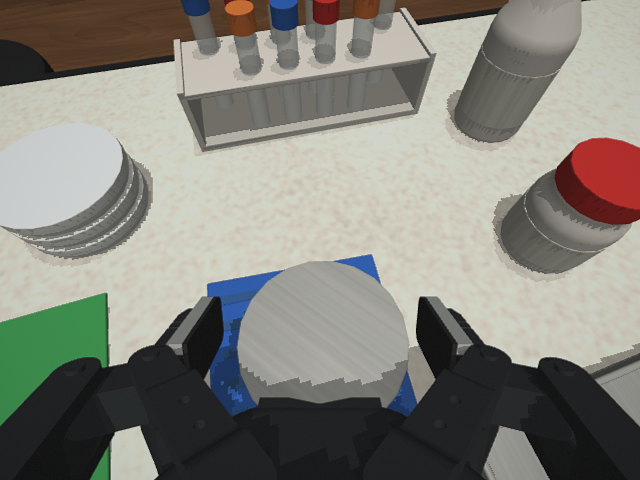

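apply_moves(
  moves=[
    {"jaw":1,"offset":[0,0,-30],"rot":[0,0,0]},
    {"jaw":1,"offset":[0,0,-30],"rot":[0,0,0]},
    {"jaw":1,"offset":[0,0,-30],"rot":[0,0,0]},
    {"jaw":1,"offset":[0,0,-30],"rot":[0,0,0]},
    {"jaw":1,"offset":[0,0,-30],"rot":[0,0,0]},
  ],
)

```text
time_s: 35.48
eef_pos: [0.5373, -0.1356, 0.1732]
eef_rot: [0.046, 0.916, -0.112, 0.383]
wrist_force: [0.2, 0.1, 0.2]
opening: 1.004
grasp_force: 0.0
```

apply_moves(
  moves=[
    {"jaw":1,"offset":[0,0,-10],"rot":[0,-9,0]},
    {"jaw":1,"offset":[0,0,-10],"rot":[0,-9,0]},
    {"jaw":1,"offset":[0,0,-10],"rot":[0,-9,0]},
    {"jaw":1,"offset":[0,0,-10],"rot":[0,-9,0]},
    {"jaw":1,"offset":[0,0,-10],"rot":[0,-9,0]},
  ],
)

```text
time_s: 36.1
eef_pos: [0.5194, -0.1276, 0.2143]
eef_rot: [-0.0, 0.993, -0.115, 0.033]
wrist_force: [0.6, -0.2, -0.6]
opening: 1.002
grasp_force: 0.0
```

apply_moves(
  moves=[
    {"jaw":1,"offset":[0,0,0],"rot":[0,0,-10.4]},
    {"jaw":1,"offset":[0,0,0],"rot":[0,0,-10.4]},
    {"jaw":1,"offset":[0,0,0],"rot":[0,0,-10.4]},
    {"jaw":1,"offset":[0,0,0],"rot":[0,0,-10.4]},
    {"jaw":1,"offset":[0,0,0],"rot":[0,0,-10.4]},
  ],
)

```text
time_s: 36.72
eef_pos: [0.5192, -0.1274, 0.2128]
eef_rot: [0.015, 0.942, 0.335, 0.031]
wrist_force: [-0.7, -1.4, 0.4]
opening: 0.999
grasp_force: 0.0
```

apply_moves(
  moves=[
    {"jaw":1,"offset":[0,0,0],"rot":[0,0,-10.4]},
    {"jaw":1,"offset":[0,0,0],"rot":[0,0,-10.4]},
    {"jaw":1,"offset":[0,0,0],"rot":[0,0,-10.4]},
    {"jaw":1,"offset":[0,0,0],"rot":[0,0,-10.4]},
    {"jaw":1,"offset":[0,0,0],"rot":[0,0,-10.4]},
  ],
)

```text
time_s: 37.35
eef_pos: [0.5193, -0.1274, 0.2129]
eef_rot: [0.027, 0.7, 0.714, 0.022]
wrist_force: [0.2, 0.4, -0.3]
opening: 0.999
grasp_force: 0.0
```

```bash
cat >> h.py <<'E'
def tilt(phi,yaw=90): # tool x,z for tilt phi (deg, + = z leans to tool x side) and yaw of the level tool x
    h=np.array([np.cos(np.radians(yaw)),np.sin(np.radians(yaw)),0]);f=np.radians(phi)
    return np.cos(f)*h+np.sin(f)*EZ, np.sin(f)*h-np.cos(f)*EZ
E
python3 - <<'E'
from h import *
o=ctrl.get_obs(); print(o['q'],o['eef_pos'],T_tool()[:3,:3])
for n in ['side','scene','wrist']: beaker(*cam(n))
x,z=tilt(-35)
g=np.array([.622,-.1572,.070])
goal(g+.024*z-.12*z,x,z)
E
```

```text
[-0.4789  0.0596  1.7815  0.0277  1.2363 -0.5069] [ 0.5193 -0.1274  0.2129] [[-0.0195  0.9974  0.0691]
 [ 0.9998  0.02   -0.0063]
 [-0.0077  0.0689 -0.9976]]
beaker top 787 ((0.6218898296356201, -0.15850839018821716), 0.034148991107940674) [ 0.6205 -0.1596  0.0911]
beaker top 356 ((0.622910737991333, -0.15345411002635956), 0.03514984995126724) [ 0.6229 -0.1533  0.0904]
beaker top 4132 ((0.6220147609710693, -0.15696023404598236), 0.033519063144922256) [ 0.6209 -0.1551  0.0923]
rot [  4.0494 -34.6955  -0.5591] shift(now axes) [24.0572 98.0432 70.5533] shift(after rot) [ 56.9495 102.4079  37.9257]
```

apply_moves(
  moves=[
    {"jaw":1,"offset":[0,0,0],"rot":[0.8,-6.9,-0.1]},
    {"jaw":1,"offset":[0,0,0],"rot":[0.8,-6.9,-0.1]},
    {"jaw":1,"offset":[0,0,0],"rot":[0.8,-6.9,-0.1]},
    {"jaw":1,"offset":[0,0,0],"rot":[0.8,-6.9,-0.1]},
    {"jaw":1,"offset":[0,0,0],"rot":[0.8,-6.9,-0.1]},
  ],
)

```text
time_s: 38.12
eef_pos: [0.5204, -0.1266, 0.2125]
eef_rot: [0.214, 0.675, 0.674, -0.21]
wrist_force: [-0.5, 0.3, -0.1]
opening: 0.998
grasp_force: 0.0
```

apply_moves(
  moves=[
    {"jaw":1,"offset":[14,25.6,9.5],"rot":[0,0,0]},
    {"jaw":1,"offset":[14,25.6,9.5],"rot":[0,0,0]},
    {"jaw":1,"offset":[14,25.6,9.5],"rot":[0,0,0]},
    {"jaw":1,"offset":[14,25.6,9.5],"rot":[0,0,0]},
    {"jaw":1,"offset":[0,0,0],"rot":[0,0,0]},
  ],
)

```text
time_s: 38.75
eef_pos: [0.6227, -0.1013, 0.1469]
eef_rot: [0.211, 0.675, 0.675, -0.21]
wrist_force: [-0.5, 0.1, -0.6]
opening: 1.0
grasp_force: 0.0
```

Run:
```python
from h import *
o=ctrl.get_obs(); print(o['q'],o['eef_pos'])
x,z=tilt(-35)
goal(np.array([.622,-.157,.070])+.024*z,x,z)
```

```text
[-0.0608  0.4461  1.5719 -0.6638  1.1716  0.2195] [ 0.6227 -0.1013  0.1469]
rot [ 0.1154 -0.3294  0.0186] shift(now axes) [ -2.2416  -0.9002 118.912 ] shift(after rot) [ -1.5582  -0.66   118.9245]
```

Advance 119 mm, then close.

apply_moves(
  moves=[
    {"jaw":1,"offset":[-1.5,-0.8,35],"rot":[0,0,0]},
    {"jaw":1,"offset":[0,0,35],"rot":[0,0,0]},
    {"jaw":1,"offset":[0,0,30],"rot":[0,0,0]},
    {"jaw":1,"offset":[0,0,19],"rot":[0,0,0]},
    {"jaw":1,"offset":[0,0,0],"rot":[0,0,0]},
  ],
)

```text
time_s: 39.38
eef_pos: [0.6207, -0.1707, 0.0499]
eef_rot: [0.21, 0.674, 0.676, -0.211]
wrist_force: [0.1, 0.7, -0.2]
opening: 1.001
grasp_force: 0.0
```

apply_moves(
  moves=[
    {"jaw":0.7,"offset":[0,0,0],"rot":[0,0,0]},
    {"jaw":0.5,"offset":[0,0,0],"rot":[0,0,0]},
    {"jaw":0.5,"offset":[0,0,0],"rot":[0,0,0]},
    {"jaw":0.5,"offset":[0,0,0],"rot":[0,0,0]},
    {"jaw":0.5,"offset":[0,0,0],"rot":[0,0,0]},
  ],
)

```text
time_s: 40.0
eef_pos: [0.6229, -0.1696, 0.0521]
eef_rot: [0.212, 0.673, 0.677, -0.209]
wrist_force: [-1.7, 2.7, 7.4]
opening: 0.754
grasp_force: 66.6
```

Run:
```python
from h import *
o=ctrl.get_obs(); print(o['q'],o['eef_pos'],o['opening'],o['grasp_force'],o['wrist_force'])
x,z=tilt(-35)
goal(np.array([.622,-.157,.070])+.024*z,x,z)
im,d,K,C=cam('wrist');save(im,'w8.png')
```

```text
[-0.1717  0.5768  1.6079 -0.7394  0.9798  0.2558] [ 0.6229 -0.1696  0.0521] 0.7538360343394445 66.58539888449013 [-1.6673  2.6868  7.4384]
rot [ 0.2754 -0.3375  0.1857] shift(now axes) [ 0.0414 -0.9487  2.1239] shift(after rot) [ 0.0508 -0.9386  2.1281]
```

View pics/w8.png

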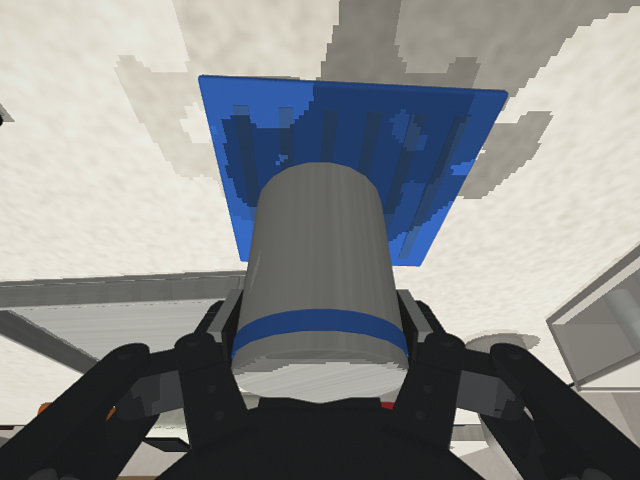

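apply_moves(
  moves=[
    {"jaw":0.5,"offset":[-7,0,-10],"rot":[0,0,0]},
    {"jaw":0.5,"offset":[-14,0,-20],"rot":[0,0,0]},
    {"jaw":0.5,"offset":[-16,0,-23],"rot":[0,0,0]},
    {"jaw":0.5,"offset":[-16,0,-23],"rot":[0,0,0]},
    {"jaw":0.5,"offset":[-16,0,-23],"rot":[0,0,0]},
  ],
)

```text
time_s: 40.67
eef_pos: [0.6215, -0.1701, 0.1719]
eef_rot: [0.21, 0.673, 0.677, -0.21]
wrist_force: [-0.3, -0.4, -2.6]
opening: 0.751
grasp_force: 66.4
```

apply_moves(
  moves=[
    {"jaw":0.5,"offset":[0,0,0],"rot":[0,9,0]},
    {"jaw":0.5,"offset":[0,0,0],"rot":[0,9,0]},
    {"jaw":0.5,"offset":[0,0,0],"rot":[0,9,0]},
    {"jaw":0.5,"offset":[0,0,0],"rot":[0,9,0]},
    {"jaw":0.5,"offset":[0,0,0],"rot":[0,9,0]},
  ],
)

```text
time_s: 41.3
eef_pos: [0.6221, -0.1704, 0.1723]
eef_rot: [-0.065, 0.702, 0.706, 0.066]
wrist_force: [-0.1, 0.1, -2.6]
opening: 0.75
grasp_force: 66.5
```

apply_moves(
  moves=[
    {"jaw":0.5,"offset":[0,0,0],"rot":[0,9,0]},
    {"jaw":0.5,"offset":[0,0,0],"rot":[0,9,0]},
    {"jaw":0.5,"offset":[0,0,0],"rot":[0,9,0]},
    {"jaw":0.5,"offset":[0,0,0],"rot":[0,9,0]},
    {"jaw":0.5,"offset":[0,0,0],"rot":[0,9,0]},
  ],
)

```text
time_s: 41.92
eef_pos: [0.622, -0.1713, 0.1716]
eef_rot: [-0.33, 0.624, 0.627, 0.329]
wrist_force: [0.8, 0.4, -2.0]
opening: 0.753
grasp_force: 66.5
```

```bash
cat >> h.py <<'E'
def bk_tool(im,d,K,C):
    """cylinder points seen in tool axes (held beaker)"""
    T=T_tool();P=pts(d,K,C);Q=(P-T[:3,3])@T[:3,:3];return Q
E
python3 - <<'E'
from h import *
o=ctrl.get_obs(); print(o['q'],o['eef_pos'],o['opening'],o['grasp_force'],o['wrist_force'])
x,z=tilt(55)
goal([.55,.06,.06],x,z); goal([.55,.06,.0245],x,z)
im,d,K,C=cam('side');P=pts(d,K,C); B=P[(abs(P[:,0]-.62)<.09)&(abs(P[:,1]+.13)<.13)&(P[:,2]>.1)&(P[:,2]<.3)]
for r in ctrl.outline_of('side','beaker_centre')[:1]:
    Q=pts(d,K,C,r['region']); print(r['score'],np.percentile(Q,[3,50,97],axis=0))
cv2.imwrite('pics/s9.png',im[100:400,150:550,::-1])
E
```

```text
[-0.7647  0.7755  1.1848  0.6753  1.8921 -0.7957] [ 0.622  -0.1713  0.1716] 0.7526422208284922 66.52961305808276 [ 0.754   0.3824 -1.9676]
rot [-0.1776 -0.5865  0.2212] shift(now axes) [ 38.9107 -71.0276 254.1399] shift(after rot) [ 41.2329 -71.9693 253.508 ]
rot [-0.1776 -0.5865  0.2212] shift(now axes) [  9.624  -71.0776 274.2032] shift(after rot) [ 12.153  -71.9693 273.87  ]
```

View pics/s9.png

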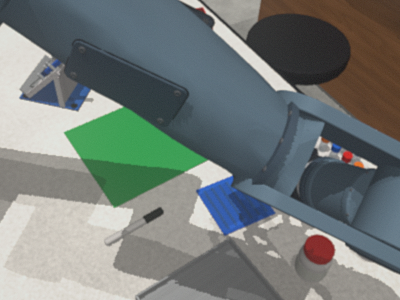

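apply_moves(
  moves=[
    {"jaw":0.5,"offset":[7.8,-14.3,50.8],"rot":[0,-0.6,0.2]},
    {"jaw":0.5,"offset":[7.8,-14.3,50.8],"rot":[0,0,0]},
    {"jaw":0.5,"offset":[7.8,-14.3,50.8],"rot":[0,0,0]},
    {"jaw":0.5,"offset":[7.8,-14.3,50.8],"rot":[0,0,0]},
    {"jaw":0.5,"offset":[7.8,-14.3,50.8],"rot":[0,0,0]},
  ],
)

```text
time_s: 42.65
eef_pos: [0.5492, 0.0609, 0.0573]
eef_rot: [-0.325, 0.627, 0.63, 0.323]
wrist_force: [0.6, 0.1, -2.2]
opening: 0.751
grasp_force: 66.5
```

apply_moves(
  moves=[
    {"jaw":0.5,"offset":[0,0,0],"rot":[0,0,0]},
    {"jaw":0.5,"offset":[0,0,0],"rot":[0,0,0]},
    {"jaw":0.5,"offset":[0,0,0],"rot":[0,0,0]},
    {"jaw":0.5,"offset":[0,0,0],"rot":[0,0,0]},
    {"jaw":0.5,"offset":[0,0,0],"rot":[0,0,0]},
  ],
)

```text
time_s: 43.28
eef_pos: [0.5497, 0.0587, 0.0571]
eef_rot: [-0.326, 0.628, 0.628, 0.324]
wrist_force: [-0.2, 0.3, -2.7]
opening: 0.752
grasp_force: 67.3
```

Run:
```python
from h import *
o=ctrl.get_obs(); print(o['q'],o['eef_pos'],o['opening'],o['grasp_force'],o['wrist_force'])
x,z=tilt(55)
goal([.55,.06,.0245],x,z)
for n in ['scene','side','wrist']:
    im,d,K,C=cam(n)
    P=pts(d,K,C); B=P[(abs(P[:,0]-.55)<.04)&(P[:,1]>.0)&(P[:,1]<.13)&(P[:,2]>.012)&(P[:,2]<.12)]
    if len(B): print(n,len(B),np.percentile(B,[1,50,99],axis=0)); np.save('b_%s.npy'%n,B)
```

```text
[-0.5534  0.6523  1.6917  0.7703  1.4769 -0.9113] [0.5497 0.0587 0.0571] 0.7517685354318662 67.31032595504075 [-0.1609  0.3496 -2.6552]
rot [-0.178   0.2334 -0.0659] shift(now axes) [-25.9093   0.4291  19.8372] shift(after rot) [-25.9903   0.3378  19.7327]
scene 1336 [[0.5122 0.0016 0.0374]
 [0.5641 0.0643 0.0914]
 [0.5891 0.1096 0.1171]]
side 3 [[0.5818 0.043  0.079 ]
 [0.5855 0.0443 0.0791]
 [0.5873 0.0453 0.0799]]
wrist 45640 [[0.5122 0.0005 0.0511]
 [0.5498 0.0297 0.0991]
 [0.5875 0.1037 0.119 ]]
```

apply_moves(
  moves=[
    {"jaw":0.5,"offset":[-8,0,6.2],"rot":[0,0,0]},
    {"jaw":0.5,"offset":[-8,0,6.2],"rot":[0,0,0]},
    {"jaw":0.5,"offset":[-5,0,3.8],"rot":[0,0,0]},
    {"jaw":0.5,"offset":[-2.5,0,1.9],"rot":[0,0,0]},
    {"jaw":0.5,"offset":[0,0,0],"rot":[0,0,0]},
  ],
)

```text
time_s: 44.05
eef_pos: [0.549, 0.0609, 0.0271]
eef_rot: [-0.327, 0.627, 0.628, 0.324]
wrist_force: [-0.6, 0.1, -1.7]
opening: 0.748
grasp_force: 67.4
```

apply_moves(
  moves=[
    {"jaw":0.5,"offset":[-1.2,0,0.9],"rot":[0,0,0]},
    {"jaw":0.5,"offset":[0,0,0],"rot":[0,0,0]},
    {"jaw":0.5,"offset":[0,0,0],"rot":[0,0,0]},
    {"jaw":0.5,"offset":[0,0,0],"rot":[0,0,0]},
    {"jaw":0.5,"offset":[0,0,0],"rot":[0,0,0]},
  ],
)

```text
time_s: 44.68
eef_pos: [0.5491, 0.0608, 0.0259]
eef_rot: [-0.327, 0.627, 0.628, 0.324]
wrist_force: [-0.3, 0.3, -2.5]
opening: 0.751
grasp_force: 67.4
```

Run:
```python
from h import *
o=ctrl.get_obs(); print(o['eef_pos'],o['opening'],o['grasp_force'],o['wrist_force'],o['torque'])
im,d,K,C=cam('scene'); P=pts(d,K,C); B=P[(abs(P[:,0]-.55)<.04)&(P[:,1]>.075)&(P[:,1]<.14)&(P[:,2]>.008)&(P[:,2]<.12)]
print(len(B),np.percentile(B,[1,50,97],axis=0))
im,d,K,C=cam('wrist'); cv2.imwrite('pics/w10.png',im[:,:,::-1])
```

```text
[0.5491 0.0608 0.0259] 0.750729232058123 67.35818543471396 [-0.3051  0.2517 -2.4524] [-0.6764  0.0057  0.042 ]
521 [[0.5178 0.0757 0.0091]
 [0.5629 0.0972 0.0513]
 [0.5831 0.1111 0.07  ]]
```

View pics/w10.png

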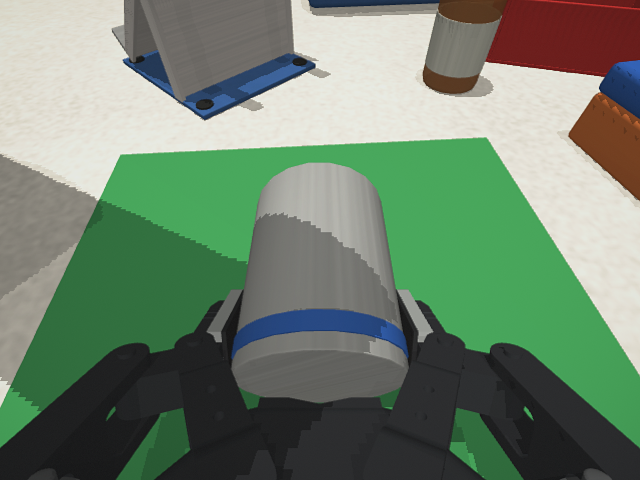

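apply_moves(
  moves=[
    {"jaw":0.5,"offset":[-1.4,0,1.0],"rot":[0,0,0]},
    {"jaw":0.5,"offset":[0,0,0],"rot":[0,0,0]},
    {"jaw":0.5,"offset":[0,0,0],"rot":[0,0,0]},
    {"jaw":0.78,"offset":[0,0,0],"rot":[0,0,0]},
    {"jaw":0.85,"offset":[0,0,0],"rot":[0,0,0]},
  ],
)

```text
time_s: 45.4
eef_pos: [0.549, 0.0609, 0.0239]
eef_rot: [-0.327, 0.628, 0.628, 0.324]
wrist_force: [-1.0, -0.3, 0.1]
opening: 0.854
grasp_force: 0.0
```

apply_moves(
  moves=[
    {"jaw":1,"offset":[0,0,0],"rot":[0,0,0]},
    {"jaw":1,"offset":[0,0,0],"rot":[0,0,0]},
    {"jaw":1,"offset":[0,0,0],"rot":[0,0,0]},
    {"jaw":1,"offset":[0,0,-20],"rot":[0,0,0]},
    {"jaw":1,"offset":[0,0,-30],"rot":[0,0,0]},
  ],
)

```text
time_s: 46.02
eef_pos: [0.549, 0.0193, 0.0535]
eef_rot: [-0.327, 0.627, 0.628, 0.324]
wrist_force: [1.3, -0.5, 0.5]
opening: 1.002
grasp_force: 0.0
```

apply_moves(
  moves=[
    {"jaw":1,"offset":[0,0,-40],"rot":[0,0,0]},
    {"jaw":1,"offset":[0,0,-40],"rot":[0,0,0]},
    {"jaw":1,"offset":[30,0,-40],"rot":[0,0,0]},
    {"jaw":1,"offset":[30,0,0],"rot":[0,0,0]},
    {"jaw":1,"offset":[30,0,0],"rot":[0,0,0]},
  ],
)

```text
time_s: 46.65
eef_pos: [0.5502, -0.0277, 0.1975]
eef_rot: [-0.326, 0.628, 0.628, 0.324]
wrist_force: [-0.2, -0.5, -0.8]
opening: 1.001
grasp_force: 0.0
```

apply_moves(
  moves=[
    {"jaw":1,"offset":[0,0,0],"rot":[0,-9,0]},
    {"jaw":1,"offset":[0,0,0],"rot":[0,-9,0]},
    {"jaw":1,"offset":[0,0,0],"rot":[0,-9,0]},
    {"jaw":1,"offset":[0,0,0],"rot":[0,-9,0]},
    {"jaw":1,"offset":[0,0,0],"rot":[0,-9,0]},
  ],
)

```text
time_s: 47.28
eef_pos: [0.5505, -0.0277, 0.1976]
eef_rot: [-0.058, 0.704, 0.705, 0.058]
wrist_force: [0.1, 0.6, -0.9]
opening: 0.999
grasp_force: 0.0
```

apply_moves(
  moves=[
    {"jaw":1,"offset":[0,0,0],"rot":[0,-9,0]},
    {"jaw":1,"offset":[0,0,0],"rot":[0,-9,0]},
    {"jaw":1,"offset":[0,0,0],"rot":[0,-9,0]},
    {"jaw":1,"offset":[0,0,0],"rot":[0,-9,0]},
    {"jaw":1,"offset":[0,0,0],"rot":[0,-9,0]},
  ],
)

```text
time_s: 47.9
eef_pos: [0.5507, -0.0269, 0.1979]
eef_rot: [0.216, 0.673, 0.674, -0.215]
wrist_force: [-0.4, 0.2, -0.9]
opening: 1.0
grasp_force: 0.0
```

```bash
cat >> h.py <<'E'
def lying(im,d,K,C,c=(.55,.07),r=.13):
    P=pts(d,K,C); B=P[(np.hypot(P[:,0]-c[0],P[:,1]-c[1])<r)&(P[:,2]>.03)&(P[:,2]<.085)]
    if len(B)<50: return print('none',len(B))
    q=B[B[:,2]>.05]; m=np.median(q[:,:2],0)
    for _ in range(3): q=q[np.linalg.norm(q[:,:2]-m,axis=1)<.075]; m=np.median(q[:,:2],0)
    print(len(q),'top',np.percentile(q[:,2],97),'rect',cv2.minAreaRect(q[:,:2].astype(np.float32)),'lo/hi',np.percentile(q,[1,99],axis=0)[:,:2].ravel())
E
python3 - <<'E'
from h import *
o=ctrl.get_obs(); print(o['q'],o['eef_pos'],o['opening'])
for n in ['scene','side','wrist']:
    im,d,K,C=cam(n); lying(im,d,K,C); inrest('blue',im,d,K,C); inrest('yellow',im,d,K,C)
E
```

```text
[ 0.073   0.275   1.6926 -0.6473  1.2908  0.2942] [ 0.5507 -0.0269  0.1979] 0.9998235868491028
598 top 0.06917637621329605 rect ((0.5466734766960144, 0.06724777817726135), (0.05781153589487076, 0.08975610882043839), 3.0189054012298584) lo/hi [0.52   0.0237 0.5726 0.1107]
blue 140 end t-TC 0.08772689741227126 s top-SC 0.005610840823967483 y lo/hi [0.0328 0.0443] slope y/t 0.02149727261968303 s/t -0.003461218226726829
yellow 183 end t-TC 0.08804885942803149 s top-SC 0.006179341738145095 y lo/hi [-0.0567 -0.0447] slope y/t 0.022947511563667027 s/t -0.016947741251423485
858 top 0.06869329673633087 rect ((0.5406094789505005, 0.0634162425994873), (0.05998123437166214, 0.09275007247924805), 1.7143278121948242) lo/hi [0.5125 0.0185 0.5687 0.1073]
blue 60 end t-TC 0.08906924073818125 s top-SC 0.005005328052870996 y lo/hi [0.0437 0.0541] slope y/t -0.020374421073431175 s/t -0.0351308546420662
yellow 106 end t-TC 0.08957493616804542 s top-SC 0.004514595350777712 y lo/hi [-0.0485 -0.0364] slope y/t -0.03873417948397136 s/t -0.013532229968694041
7177 top 0.06973163518604182 rect ((0.5421543121337891, 0.039770886301994324), (0.061171144247055054, 0.03917232155799866), 0.32906976342201233) lo/hi [0.5134 0.0212 0.5712 0.0585]
blue none
yellow none
```

Run:
```python
from h import *
x,z=tilt(-35)
g=np.array([.543,.084,.036])
goal(g+.022*z-.12*z,x,z)
```

```text
rot [-0.1259  0.1472  0.375 ] shift(now axes) [180.8315  -5.3961 -30.8434] shift(after rot) [180.8712  -6.5126 -30.3919]
```

apply_moves(
  moves=[
    {"jaw":1,"offset":[45,-1.6,-7.6],"rot":[0,0,0.3]},
    {"jaw":1,"offset":[45,-1.6,-7.6],"rot":[0,0,0]},
    {"jaw":1,"offset":[45,-1.6,-7.6],"rot":[0,0,0]},
    {"jaw":1,"offset":[45,-1.6,-7.6],"rot":[0,0,0]},
    {"jaw":1,"offset":[0,0,0],"rot":[0,0,0]},
  ],
)

```text
time_s: 48.68
eef_pos: [0.5434, 0.1394, 0.1159]
eef_rot: [0.212, 0.674, 0.674, -0.214]
wrist_force: [-0.5, -0.3, -0.3]
opening: 1.001
grasp_force: 0.0
```

Run:
```python
from h import *
o=ctrl.get_obs(); print(o['q'],o['eef_pos'])
im,d,K,C=cam('wrist'); lying(im,d,K,C)
P=pts(d,K,C); B=P[(abs(P[:,0]-.545)<.06)&(P[:,1]>.0)&(P[:,1]<.13)&(P[:,2]>.055)&(P[:,2]<.085)]
for a in np.arange(.02,.11,.015):
    q=B[(B[:,1]>=a)&(B[:,1]<a+.015)]; print(round(a,3),len(q),np.percentile(q[:,0],[2,98]).mean() if len(q)>20 else '',np.percentile(q[:,2],98) if len(q)>20 else '')
x,z=tilt(-35); goal(np.array([.543,.084,.036])+.022*z,x,z)
```

```text
[ 0.3477  0.5009  1.5678 -0.5851  1.3524  0.5604] [0.5434 0.1394 0.1159]
4749 top 0.06902865941838292 rect ((0.5424385666847229, 0.06531395763158798), (0.0893874540925026, 0.060413114726543427), 89.77316284179688) lo/hi [0.5135 0.0229 0.5707 0.1089]
0.02 460 0.5422103207024053 0.06988567176910958
0.035 552 0.5421078516329185 0.0691284913892563
0.05 626 0.5418112015536327 0.06908120601618783
0.065 736 0.5417274757881645 0.06884702480309056
0.08 845 0.5416130072596033 0.06886681446578291
0.095 1145 0.5415775940877865 0.06863045327735025
rot [-0.1121  0.1108 -0.0557] shift(now axes) [  2.3142  -0.7679 119.383 ] shift(after rot) [  2.0842  -0.9993 119.3855]
```

apply_moves(
  moves=[
    {"jaw":1,"offset":[2,-1.8,35],"rot":[0,0,0]},
    {"jaw":1,"offset":[0,0,35],"rot":[0,0,0]},
    {"jaw":1,"offset":[0,0,30],"rot":[0,0,0]},
    {"jaw":1,"offset":[0,0,17],"rot":[0,0,0]},
    {"jaw":1,"offset":[0,0,0],"rot":[0,0,0]},
  ],
)

```text
time_s: 49.35
eef_pos: [0.5416, 0.0709, 0.0201]
eef_rot: [0.213, 0.675, 0.673, -0.215]
wrist_force: [0.1, 1.3, -0.1]
opening: 1.001
grasp_force: 0.0
```

apply_moves(
  moves=[
    {"jaw":0.7,"offset":[0,0,0],"rot":[0,0,0]},
    {"jaw":0.5,"offset":[0,0,0],"rot":[0,0,0]},
    {"jaw":0.5,"offset":[0,0,0],"rot":[0,0,0]},
    {"jaw":0.5,"offset":[0,0,0],"rot":[0,0,0]},
    {"jaw":0.5,"offset":[0,0,0],"rot":[0,0,0]},
  ],
)

```text
time_s: 49.98
eef_pos: [0.543, 0.0732, 0.0219]
eef_rot: [0.215, 0.674, 0.674, -0.213]
wrist_force: [0.0, -0.2, 7.2]
opening: 0.761
grasp_force: 66.6
```

Run:
```python
from h import *
o=ctrl.get_obs(); print(o['q'],o['eef_pos'],o['opening'],o['grasp_force'],o['wrist_force'])
im,d,K,C=cam('wrist'); lying(im,d,K,C)
T=T_tool(); c=np.array([.542,.065,.036]); print('centre in tool',T[:3,:3].T@(c-T[:3,3]),'mouth',T[:3,:3].T@(c+[0,.044,0]-T[:3,3]))
```

```text
[ 0.2451  0.5968  1.6641 -0.6623  1.1446  0.6098] [0.543  0.0732 0.0219] 0.761234563846664 66.64656691253185 [ 0.0388 -0.192   7.2138]
40556 top 0.08447932128964884 rect ((0.5441436767578125, 0.09506332874298096), (0.13467703759670258, 0.09049563854932785), 1.7899326086044312) lo/hi [0.4787 0.0805 0.6076 0.1377]
centre in tool [-0.0149 -0.001  -0.0068] mouth [ 0.0211 -0.001  -0.0321]
```

apply_moves(
  moves=[
    {"jaw":0.5,"offset":[-9,0,-13],"rot":[0,0,0]},
    {"jaw":0.5,"offset":[-18,0,-26],"rot":[0,0,0]},
    {"jaw":0.5,"offset":[-18,0,-26],"rot":[0,0,0]},
    {"jaw":0.5,"offset":[-18,0,-26],"rot":[0,0,0]},
    {"jaw":0.5,"offset":[-18,0,-26],"rot":[0,0,0]},
  ],
)

```text
time_s: 50.65
eef_pos: [0.5414, 0.0744, 0.164]
eef_rot: [0.213, 0.674, 0.674, -0.214]
wrist_force: [-0.8, -0.7, -1.6]
opening: 0.767
grasp_force: 67.0
```

apply_moves(
  moves=[
    {"jaw":0.5,"offset":[0,0,0],"rot":[0,9,0]},
    {"jaw":0.5,"offset":[0,0,0],"rot":[0,9,0]},
    {"jaw":0.5,"offset":[0,0,0],"rot":[0,9,0]},
    {"jaw":0.5,"offset":[0,0,0],"rot":[0,9,0]},
    {"jaw":0.5,"offset":[0,0,0],"rot":[0,9,0]},
  ],
)

```text
time_s: 51.28
eef_pos: [0.542, 0.0743, 0.1641]
eef_rot: [-0.061, 0.704, 0.705, 0.063]
wrist_force: [-0.4, -1.4, -2.7]
opening: 0.766
grasp_force: 66.9
```

apply_moves(
  moves=[
    {"jaw":0.5,"offset":[0,0,0],"rot":[0,9,0]},
    {"jaw":0.5,"offset":[0,0,0],"rot":[0,9,0]},
    {"jaw":0.5,"offset":[0,0,0],"rot":[0,9,0]},
    {"jaw":0.5,"offset":[0,0,0],"rot":[0,9,0]},
    {"jaw":0.5,"offset":[0,0,0],"rot":[0,9,0]},
  ],
)

```text
time_s: 51.9
eef_pos: [0.5422, 0.0733, 0.1636]
eef_rot: [-0.325, 0.627, 0.627, 0.328]
wrist_force: [-0.7, -0.4, -1.7]
opening: 0.766
grasp_force: 66.9
```

Run:
```python
from h import *
o=ctrl.get_obs(); print(o['q'],o['eef_pos'],o['opening'],o['grasp_force'],o['wrist_force'])
x,z=tilt(55,70); goal([.482,-.317,.16],x,z)
im,d,K,C=cam('scene'); P=pts(d,K,C)
r=ctrl.outline_of('scene','beaker_centre')[:1]
for q in r: Q=pts(d,K,C,q['region']); print(q['score'],np.percentile(Q,[2,50,98],axis=0))
save(im[150:350,200:480],'s11.png')
```

```text
[-0.5412  0.4398  1.7371  0.7804  1.5888 -0.7911] [0.5422 0.0733 0.1636] 0.7661925587206916 66.94368682801723 [-0.6693 -0.4406 -1.7379]
rot [-16.2234  -0.0249  11.5922] shift(now axes) [-226.6987  -59.7502 -317.7944] shift(after rot) [-225.0794   76.9562 -315.2343]
0.56 [[0.5109 0.0317 0.1129]
 [0.5563 0.0709 0.166 ]
 [0.5766 0.095  0.1981]]
```

View pics/s11.png

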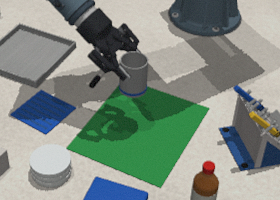

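apply_moves(
  moves=[
    {"jaw":0.5,"offset":[0,0,0],"rot":[-4.05,0,2.9]},
    {"jaw":0.5,"offset":[0,0,0],"rot":[-4.05,0,2.9]},
    {"jaw":0.5,"offset":[0,0,0],"rot":[-4.05,0,2.9]},
    {"jaw":0.5,"offset":[0,0,0],"rot":[-4.05,0,2.9]},
    {"jaw":0.5,"offset":[0,0,0],"rot":[0,0,0]},
  ],
)

```text
time_s: 52.62
eef_pos: [0.5409, 0.0748, 0.1631]
eef_rot: [-0.264, 0.727, 0.51, 0.375]
wrist_force: [-0.0, 0.8, -1.9]
opening: 0.764
grasp_force: 67.1
```

apply_moves(
  moves=[
    {"jaw":0.5,"offset":[-22.5,7.7,-31.5],"rot":[0,0,0]},
    {"jaw":0.5,"offset":[-22.5,7.7,-31.5],"rot":[0,0,0]},
    {"jaw":0.5,"offset":[-22.5,7.7,-31.5],"rot":[0,0,0]},
    {"jaw":0.5,"offset":[-22.5,7.7,-31.5],"rot":[0,0,0]},
    {"jaw":0.5,"offset":[-22.5,7.7,-31.5],"rot":[0,0,0]},
  ],
)

```text
time_s: 53.25
eef_pos: [0.5118, -0.1228, 0.1617]
eef_rot: [-0.264, 0.727, 0.51, 0.375]
wrist_force: [0.2, -0.2, -1.7]
opening: 0.766
grasp_force: 67.7
```

apply_moves(
  moves=[
    {"jaw":0.5,"offset":[-22.5,7.7,-31.5],"rot":[0,0,0]},
    {"jaw":0.5,"offset":[-22.5,7.7,-31.5],"rot":[0,0,0]},
    {"jaw":0.5,"offset":[-22.5,7.7,-31.5],"rot":[0,0,0]},
    {"jaw":0.5,"offset":[-22.5,7.7,-31.5],"rot":[0,0,0]},
    {"jaw":0.5,"offset":[-22.5,7.7,-31.5],"rot":[0,0,0]},
  ],
)

```text
time_s: 53.88
eef_pos: [0.4818, -0.3178, 0.1605]
eef_rot: [-0.264, 0.728, 0.51, 0.375]
wrist_force: [-0.5, -0.2, -1.7]
opening: 0.764
grasp_force: 67.7
```

Run:
```python
from h import *
o=ctrl.get_obs(); print(o['q'],o['eef_pos'],o['opening'],o['grasp_force'],o['wrist_force'])
x,z=tilt(55,70); goal([.482,-.317,.0563],x,z)
for n in ['scene','wrist']:
  im,d,K,C=cam(n); P=pts(d,K,C)
  for q in ctrl.outline_of(n,'beaker_centre')[:1]: Q=pts(d,K,C,q['region']); print(n,q['score'],np.percentile(Q,[2,50,98],axis=0))
```

```text
[-1.1323  0.6446  1.4182  0.6334  1.8081 -0.8735] [ 0.4818 -0.3178  0.1605] 0.7644556252490806 67.72829622030258 [-0.4885 -0.189  -1.7112]
rot [-0.1779  0.4135 -0.0227] shift(now axes) [-84.4303   0.1334  61.069 ] shift(after rot) [-84.8688  -0.0889  60.4581]
scene 0.66 [[ 0.446  -0.3587  0.1102]
 [ 0.4909 -0.3142  0.1637]
 [ 0.5118 -0.2939  0.1938]]
wrist 0.63 [[ 0.4473 -0.3659  0.1197]
 [ 0.4804 -0.3214  0.1699]
 [ 0.5069 -0.3036  0.1965]]
```

apply_moves(
  moves=[
    {"jaw":0.5,"offset":[-20.5,0,14.3],"rot":[0,0.4,0]},
    {"jaw":0.5,"offset":[-20.5,0,14.3],"rot":[0,0,0]},
    {"jaw":0.5,"offset":[-20.5,0,14.3],"rot":[0,0,0]},
    {"jaw":0.5,"offset":[-12.3,0,8.6],"rot":[0,0,0]},
    {"jaw":0.5,"offset":[-5.7,0,4],"rot":[0,0,0]},
  ],
)

```text
time_s: 54.7
eef_pos: [0.4812, -0.3153, 0.062]
eef_rot: [-0.267, 0.726, 0.508, 0.379]
wrist_force: [0.6, 0.0, -2.4]
opening: 0.765
grasp_force: 67.7
```

apply_moves(
  moves=[
    {"jaw":0.5,"offset":[0,0,0],"rot":[0,0,0]},
    {"jaw":0.5,"offset":[-1.6,0,1.1],"rot":[0,0,0]},
    {"jaw":0.5,"offset":[-1.6,0,1.1],"rot":[0,0,0]},
    {"jaw":0.5,"offset":[0,0,0],"rot":[0,0,0]},
    {"jaw":0.5,"offset":[0,0,0],"rot":[0,0,0]},
  ],
)

```text
time_s: 55.32
eef_pos: [0.4813, -0.3163, 0.0593]
eef_rot: [-0.266, 0.726, 0.508, 0.379]
wrist_force: [-0.4, -0.3, -2.2]
opening: 0.767
grasp_force: 67.7
```

Run:
```python
from h import *
o=ctrl.get_obs(); print(o['q'],o['eef_pos'],o['opening'],o['grasp_force'],o['wrist_force'],o['torque'])
for n in ['scene','wrist']:
  im,d,K,C=cam(n); P=pts(d,K,C); B=P[(np.hypot(P[:,0]-.479,P[:,1]+.33)<.05)&(P[:,2]>.07)&(P[:,2]<.105)]
  t=np.percentile(B[:,2],90); r=B[B[:,2]>t-.006]; print(n,len(B),t,np.linalg.lstsq(np.c_[r[:,:2],np.ones(len(r))],r[:,2],rcond=None)[0])
```

```text
[-1.1346  0.8013  1.4121  0.6234  1.6941 -0.9618] [ 0.4813 -0.3163  0.0593] 0.766931040758327 67.73245677351952 [-0.4348 -0.2937 -2.1963] [-0.6323  0.2236 -0.0275]
scene 528 0.09776586089807135 [-0.0115 -0.1     0.068 ]
wrist 17960 0.09903260111968212 [-0.0205 -0.078   0.0797]
```

apply_moves(
  moves=[
    {"jaw":0.5,"offset":[-1.6,0,1.1],"rot":[0,0,0]},
    {"jaw":0.5,"offset":[-1.2,0,0.9],"rot":[0,0,0]},
    {"jaw":0.5,"offset":[0,0,0],"rot":[0,0,0]},
    {"jaw":0.5,"offset":[0,0,0],"rot":[0,0,0]},
    {"jaw":0.5,"offset":[0,0,0],"rot":[0,0,0]},
  ],
)

```text
time_s: 56.05
eef_pos: [0.4812, -0.3164, 0.0573]
eef_rot: [-0.267, 0.726, 0.508, 0.379]
wrist_force: [-3.2, 0.0, 8.2]
opening: 0.763
grasp_force: 68.3
```

apply_moves(
  moves=[
    {"jaw":0.78,"offset":[0,0,0],"rot":[0,0,0]},
    {"jaw":0.85,"offset":[0,0,0],"rot":[0,0,0]},
    {"jaw":1,"offset":[0,0,0],"rot":[0,0,0]},
    {"jaw":1,"offset":[0,0,0],"rot":[0,0,0]},
    {"jaw":1,"offset":[0,0,-20],"rot":[0,0,0]},
  ],
)

```text
time_s: 56.68
eef_pos: [0.4753, -0.3303, 0.0667]
eef_rot: [-0.268, 0.726, 0.508, 0.379]
wrist_force: [-0.3, -0.2, -0.1]
opening: 1.002
grasp_force: 0.0
```

apply_moves(
  moves=[
    {"jaw":1,"offset":[0,0,-30],"rot":[0,0,0]},
    {"jaw":1,"offset":[0,0,-40],"rot":[0,0,0]},
    {"jaw":1,"offset":[20,0,-40],"rot":[0,0,0]},
    {"jaw":1,"offset":[50,0,0],"rot":[0,0,0]},
    {"jaw":1,"offset":[50,0,0],"rot":[0,0,0]},
  ],
)

```text
time_s: 57.3
eef_pos: [0.4681, -0.3534, 0.2304]
eef_rot: [-0.266, 0.727, 0.507, 0.379]
wrist_force: [-0.0, 0.8, 0.2]
opening: 1.001
grasp_force: 0.0
```

```bash
cat >> h.py <<'E'
def rim(im,d,K,C,c=(.477,-.33)):
    P=pts(d,K,C); B=P[(np.hypot(P[:,0]-c[0],P[:,1]-c[1])<.07)&(P[:,2]>.082)&(P[:,2]<.1)]
    if len(B)<20: return print('no rim',len(B))
    print('rim',len(B),cv2.minEnclosingCircle(B[:,:2].astype(np.float32)),np.percentile(B[:,2],[5,95]))
E
python3 - <<'E'
from h import *
o=ctrl.get_obs(); print(o['q'],o['eef_pos'])
for n in ['scene','side','wrist']:
    im,d,K,C=cam(n); rim(im,d,K,C); inrest('blue',im,d,K,C); inrest('yellow',im,d,K,C)
goal([.40,.15,.32],EX,[0,0,-1])
E
```

```text
[-1.1744  0.6011  1.3314  0.64    1.9401 -0.8193] [ 0.4681 -0.3534  0.2304]
rim 148 ((0.47746849060058594, -0.3270362317562103), 0.03682658448815346) [0.0825 0.092 ]
blue 133 end t-TC 0.08807741381771751 s top-SC 0.00532420110609633 y lo/hi [0.0325 0.0427] slope y/t 0.019003043221466988 s/t -0.004924232988571001
yellow 180 end t-TC 0.0882379415892632 s top-SC 0.006314724323995758 y lo/hi [-0.0572 -0.0448] slope y/t 0.01482614289086501 s/t -0.011203906939166099
no rim 0
blue none
yellow 72 end t-TC 0.08887231619805834 s top-SC 0.004964033797593456 y lo/hi [-0.0491 -0.0357] slope y/t -0.0656456830922547 s/t -0.05949450832608114
rim 1320 ((0.47635558247566223, -0.3297923803329468), 0.033187106251716614) [0.0832 0.0933]
blue 232 end t-TC 0.09025736423413312 s top-SC 0.002945540433183347 y lo/hi [0.0435 0.053 ] slope y/t -0.03968247170134489 s/t -0.025641005150596995
yellow 212 end t-TC 0.08949793905081467 s top-SC 0.003066707930924322 y lo/hi [-0.048  -0.0366] slope y/t -0.04724087091078389 s/t -0.009582210695376497
rot [ 31.2269 -48.6104 -59.9231] shift(now axes) [ 330.8017 -236.5571  316.6797] shift(after rot) [403.0413 308.955  -88.2015]
```

apply_moves(
  moves=[
    {"jaw":0.5,"offset":[10,0,-10],"rot":[0,-10.7,0]},
    {"jaw":0.5,"offset":[10,0,-10],"rot":[0,-10.7,0]},
    {"jaw":0.5,"offset":[0,0,-20],"rot":[0,-10.7,0]},
    {"jaw":0.5,"offset":[0,0,-20],"rot":[0,-10.7,0]},
    {"jaw":0.5,"offset":[0,0,-20],"rot":[0,-10.7,0]},
  ],
)

```text
time_s: 58.08
eef_pos: [0.4594, -0.3782, 0.3122]
eef_rot: [-0.007, 0.82, 0.573, 0.009]
wrist_force: [0.5, -0.4, 0.0]
opening: 0.498
grasp_force: 0.0
```

apply_moves(
  moves=[
    {"jaw":0.5,"offset":[40,0,0],"rot":[0,0,0]},
    {"jaw":0.5,"offset":[60,0,0],"rot":[0,0,0]},
    {"jaw":0.5,"offset":[60,0,0],"rot":[0,0,0]},
    {"jaw":0.5,"offset":[60,0,0],"rot":[0,0,0]},
    {"jaw":0.5,"offset":[60,0,0],"rot":[0,0,0]},
  ],
)

```text
time_s: 58.7
eef_pos: [0.5562, -0.1127, 0.3189]
eef_rot: [-0.01, 0.82, 0.573, 0.011]
wrist_force: [0.3, -0.5, 0.4]
opening: 0.5
grasp_force: 0.0
```

apply_moves(
  moves=[
    {"jaw":0.5,"offset":[0,0,0],"rot":[0,0,-10.7]},
    {"jaw":0.5,"offset":[0,0,0],"rot":[0,0,-10.7]},
    {"jaw":0.5,"offset":[0,0,0],"rot":[0,0,-10.7]},
    {"jaw":0.5,"offset":[0,0,0],"rot":[0,0,-10.7]},
    {"jaw":0.5,"offset":[0,0,0],"rot":[0,0,-10.7]},
  ],
)

```text
time_s: 59.32
eef_pos: [0.5558, -0.1145, 0.3186]
eef_rot: [-0.004, 0.471, 0.882, 0.014]
wrist_force: [-0.6, 0.5, 0.4]
opening: 0.499
grasp_force: 0.0
```

```bash
cat >> h.py <<'E'
YR=135.3
def pick_tcp(y,alpha=20,gx=.068,depth=.010,back=0.):
    x,z=tilt(-alpha,YR); g=restpt(TC,SC,BC+y)+gx*U
    return g+(depth-back)*z,x,z
E
python3 - <<'E'
from h import *
o=ctrl.get_obs(); print(o['q'],o['eef_pos'])
p,x,z=pick_tcp(-.045,back=.15); print(p); goal(p,x,z)
p,x,z=pick_tcp(-.045); print(p)
E
```

```text
[-0.4285  0.1047  1.5176  0.0282  1.526  -1.0192] [ 0.5558 -0.1145  0.3186]
[0.4744 0.388  0.2725]
rot [ -0.739  -20.9807 -11.6488] shift(now axes) [461.8411 210.5751  59.8683] shift(after rot) [402.2053 299.9634 -97.3454]
[0.5109 0.3519 0.1315]
```

apply_moves(
  moves=[
    {"jaw":0.45,"offset":[0,0,0],"rot":[-0.15,-5.25,-2.9]},
    {"jaw":0.45,"offset":[0,0,0],"rot":[-0.15,-5.25,-2.9]},
    {"jaw":0.45,"offset":[0,0,0],"rot":[-0.15,-5.25,-2.9]},
    {"jaw":0.45,"offset":[0,0,0],"rot":[-0.15,-5.25,-2.9]},
    {"jaw":0.45,"offset":[0,0,0],"rot":[0,0,0]},
  ],
)

```text
time_s: 59.95
eef_pos: [0.555, -0.1132, 0.3184]
eef_rot: [0.16, 0.377, 0.91, -0.067]
wrist_force: [-0.9, -0.0, -0.6]
opening: 0.451
grasp_force: 0.0
```

apply_moves(
  moves=[
    {"jaw":0.45,"offset":[40.2,30,-9.7],"rot":[0,0,0]},
    {"jaw":0.45,"offset":[40.2,30,-9.7],"rot":[0,0,0]},
    {"jaw":0.45,"offset":[40.2,30,-9.7],"rot":[0,0,0]},
    {"jaw":0.45,"offset":[40.2,30,-9.7],"rot":[0,0,0]},
    {"jaw":0.45,"offset":[40.2,30,-9.7],"rot":[0,0,0]},
  ],
)

```text
time_s: 60.58
eef_pos: [0.5172, 0.1388, 0.2957]
eef_rot: [0.16, 0.378, 0.909, -0.068]
wrist_force: [0.5, -0.1, -0.0]
opening: 0.449
grasp_force: 0.0
```

apply_moves(
  moves=[
    {"jaw":0.45,"offset":[40.2,30,-9.7],"rot":[0,0,0]},
    {"jaw":0.45,"offset":[40.2,30,-9.7],"rot":[0,0,0]},
    {"jaw":0.45,"offset":[40.2,30,-9.7],"rot":[0,0,0]},
    {"jaw":0.45,"offset":[40.2,30,-9.7],"rot":[0,0,0]},
    {"jaw":0.45,"offset":[40.2,30,-9.7],"rot":[0,0,0]},
  ],
)

```text
time_s: 61.2
eef_pos: [0.4785, 0.3905, 0.2715]
eef_rot: [0.16, 0.378, 0.909, -0.068]
wrist_force: [0.9, -0.3, 0.2]
opening: 0.455
grasp_force: 0.0
```

apply_moves(
  moves=[
    {"jaw":0.45,"offset":[0,0,0],"rot":[0,0,0]},
    {"jaw":0.45,"offset":[0,0,0],"rot":[0,0,0]},
    {"jaw":0.45,"offset":[0,0,0],"rot":[0,0,0]},
    {"jaw":0.45,"offset":[0,0,0],"rot":[0,0,0]},
    {"jaw":0.45,"offset":[0,0,0],"rot":[0,0,0]},
  ],
)

```text
time_s: 61.82
eef_pos: [0.4782, 0.3887, 0.2725]
eef_rot: [0.161, 0.378, 0.909, -0.067]
wrist_force: [-0.0, 0.0, 0.1]
opening: 0.448
grasp_force: 0.0
```

Run:
```python
from h import *
o=ctrl.get_obs(); print(o['q'],o['eef_pos'])
im,d,K,C=cam('wrist'); inrest('yellow',im,d,K,C); inrest('blue',im,d,K,C)
p,x,z=pick_tcp(-.045); goal(p,x,z)
```

```text
[ 0.6678  0.2521  1.4775 -0.3545  1.3828 -0.0539] [0.4782 0.3887 0.2725]
yellow 1847 end t-TC 0.08797199168877536 s top-SC 0.007077041230872088 y lo/hi [-0.052  -0.0397] slope y/t 0.0026112160814899237 s/t -0.0030206966977695416
blue 2124 end t-TC 0.08830544776213638 s top-SC 0.006814582912486152 y lo/hi [0.0372 0.0503] slope y/t 0.001722838026990265 s/t 0.0005845448737485905
rot [-0.1764  0.0671 -0.3615] shift(now axes) [  1.9856  -2.7851 149.2416] shift(after rot) [  1.8299  -3.2326 149.2346]
```

apply_moves(
  moves=[
    {"jaw":0.45,"offset":[1.9,-2.4,40],"rot":[0,0,-0.3]},
    {"jaw":0.45,"offset":[0,0,40],"rot":[0,0,0]},
    {"jaw":0.45,"offset":[0,0,35],"rot":[0,0,0]},
    {"jaw":0.45,"offset":[0,0,22],"rot":[0,0,0]},
    {"jaw":0.45,"offset":[0,0,12],"rot":[0,0,0]},
  ],
)

```text
time_s: 62.5
eef_pos: [0.5107, 0.3518, 0.1302]
eef_rot: [0.16, 0.375, 0.911, -0.068]
wrist_force: [-0.4, -0.7, -0.1]
opening: 0.45
grasp_force: 0.0
```

apply_moves(
  moves=[
    {"jaw":0.45,"offset":[0,0,0],"rot":[0,0,0]},
    {"jaw":0,"offset":[0,0,0],"rot":[0,0,0]},
    {"jaw":0,"offset":[0,0,0],"rot":[0,0,0]},
    {"jaw":0,"offset":[0,0,0],"rot":[0,0,0]},
    {"jaw":0,"offset":[0,0,0],"rot":[0,0,0]},
  ],
)

```text
time_s: 63.12
eef_pos: [0.5115, 0.3533, 0.1329]
eef_rot: [0.161, 0.375, 0.911, -0.067]
wrist_force: [-2.2, 0.9, 6.1]
opening: 0.146
grasp_force: 61.6
```

Run:
```python
from h import *
o=ctrl.get_obs(); print(o['q'],o['eef_pos'],o['opening'],o['grasp_force'],o['wrist_force'],o['torque'])
p,x,z=pick_tcp(-.045); goal(p,x,z)
im,d,K,C=cam('wrist'); inrest('yellow',im,d,K,C)
T=T_tool(); c=restpt(TC,SC,BC-.0455); print('centre/tip in tool',T[:3,:3].T@(c-T[:3,3]),T[:3,:3].T@(c-.09*U-T[:3,3]))
print('N,U in tool',T[:3,:3].T@N,T[:3,:3].T@U)
```

```text
[ 0.5878  0.3847  1.6046 -0.3854  1.1106 -0.0365] [0.5115 0.3533 0.1329] 0.14566110364305565 61.586830615997314 [-2.2293  0.936   6.1423] [0.0802 0.2076 0.0537]
rot [-0.0474  0.1022 -0.0315] shift(now axes) [-0.0596 -1.463   1.5021] shift(after rot) [-0.0614 -1.4643  1.5008]
yellow 7023 end t-TC 0.0869197310731921 s top-SC 0.007029122222765624 y lo/hi [-0.0524 -0.0401] slope y/t -0.0014083061025124536 s/t -0.003095004600947956
centre/tip in tool [ 0.0616 -0.001   0.0201] [ 0.1432 -0.001   0.058 ]
N,U in tool [ 0.421 -0.001 -0.907] [-0.907   0.0001 -0.421 ]
```

apply_moves(
  moves=[
    {"jaw":0,"offset":[3.4,0,-7.3],"rot":[0,0,0]},
    {"jaw":0,"offset":[6.7,0,-14.5],"rot":[0,0,0]},
    {"jaw":0,"offset":[8.4,0,-18.1],"rot":[0,0,0]},
    {"jaw":0,"offset":[8.4,0,-18.1],"rot":[0,0,0]},
    {"jaw":0,"offset":[-7,0,-19],"rot":[0,0,0]},
  ],
)

```text
time_s: 63.8
eef_pos: [0.4776, 0.3856, 0.1976]
eef_rot: [0.16, 0.374, 0.911, -0.068]
wrist_force: [-0.3, -0.3, 0.3]
opening: 0.143
grasp_force: 60.8
```

apply_moves(
  moves=[
    {"jaw":0,"offset":[-17,0,-47],"rot":[0,0,0]},
    {"jaw":0,"offset":[-17,0,-47],"rot":[0,0,0]},
    {"jaw":0,"offset":[-17,0,-47],"rot":[0,0,0]},
    {"jaw":0,"offset":[0,0,0],"rot":[0,0,0]},
    {"jaw":0,"offset":[0,0,0],"rot":[0,0,0]},
  ],
)

```text
time_s: 64.42
eef_pos: [0.4788, 0.385, 0.3471]
eef_rot: [0.16, 0.375, 0.911, -0.068]
wrist_force: [0.2, -0.4, -1.0]
opening: 0.143
grasp_force: 60.9
```

```bash
cat >> h.py <<'E'
def held(im,d,K,C,c,box=.16):
    """handle of the held instrument in tool axes: axis u, handle-end point on the axis"""
    T=T_tool();P=pts(d,K,C,colmask(im,c));Q=(P-T[:3,3])@T[:3,:3];Q=Q[(np.linalg.norm(Q,axis=1)<box)&(abs(Q[:,1])<.03)]
    m=Q.mean(0);v=np.linalg.svd(Q-m,full_matrices=False)[2][0]; v=v*-np.sign(v[0]); t=(Q-m)@v
    print(c,len(Q),'u',v,'end',m+v*np.percentile(t,99.5),'front',m+v*np.percentile(t,.5))
E
python3 - <<'E'
from h import *
o=ctrl.get_obs(); print(o['q'],o['eef_pos'],o['opening'],o['grasp_force'])
im,d,K,C=cam('wrist'); held(im,d,K,C,'yellow')
x,z=tilt(-50,55); goal([.45,-.2,.36],x,z)
xv,zv=tilt(-20,55); goal([.45,-.2,.36],xv,zv)
E
```

```text
[ 0.6622  0.2037  1.3873 -0.3481  1.511  -0.1136] [0.4788 0.385  0.3471] 0.14323497098327667 60.918699502944946
yellow 7012 u [-0.9062  0.0006 -0.4228] end [-0.0154  0.0003 -0.0237] front [0.0908 0.0002 0.0259]
rot [ 46.2875 -24.6606  66.4753] shift(now axes) [-372.0355 -435.2406  122.8812] shift(after rot) [-329.2756  312.0509  370.3328]
rot [27.2412  0.2308 75.4588] shift(now axes) [-372.0355 -435.2406  122.8812] shift(after rot) [-470.3274  312.0509  156.0798]
```

apply_moves(
  moves=[
    {"jaw":0,"offset":[0,0,0],"rot":[3.4,0,9.4]},
    {"jaw":0,"offset":[0,0,0],"rot":[3.4,0,9.4]},
    {"jaw":0,"offset":[0,0,0],"rot":[3.4,0,9.4]},
    {"jaw":0,"offset":[0,0,0],"rot":[3.4,0,9.4]},
    {"jaw":0,"offset":[0,0,0],"rot":[3.4,0,9.4]},
  ],
)

```text
time_s: 65.1
eef_pos: [0.4784, 0.3849, 0.3446]
eef_rot: [0.118, 0.726, 0.665, -0.131]
wrist_force: [0.3, 0.3, 0.6]
opening: 0.143
grasp_force: 60.9
```

apply_moves(
  moves=[
    {"jaw":0,"offset":[0,0,0],"rot":[3.4,0,9.4]},
    {"jaw":0,"offset":[0,0,0],"rot":[3.4,0,9.4]},
    {"jaw":0,"offset":[0,0,0],"rot":[3.4,0,9.4]},
    {"jaw":0,"offset":[0,0,0],"rot":[0,0,0]},
    {"jaw":0,"offset":[0,0,0],"rot":[0,0,0]},
  ],
)

```text
time_s: 65.72
eef_pos: [0.4787, 0.385, 0.3458]
eef_rot: [0.082, 0.872, 0.458, -0.155]
wrist_force: [0.8, 0.3, -0.5]
opening: 0.146
grasp_force: 60.9
```

apply_moves(
  moves=[
    {"jaw":0,"offset":[-47,31.2,15.6],"rot":[0,0,0]},
    {"jaw":0,"offset":[-47,31.2,15.6],"rot":[0,0,0]},
    {"jaw":0,"offset":[-47,31.2,15.6],"rot":[0,0,0]},
    {"jaw":0,"offset":[-47,31.2,15.6],"rot":[0,0,0]},
    {"jaw":0,"offset":[-47,31.2,15.6],"rot":[0,0,0]},
  ],
)

```text
time_s: 66.35
eef_pos: [0.4654, 0.0916, 0.3549]
eef_rot: [0.082, 0.872, 0.458, -0.154]
wrist_force: [1.2, -0.7, -0.2]
opening: 0.143
grasp_force: 60.9
```

apply_moves(
  moves=[
    {"jaw":0,"offset":[-47,31.2,15.6],"rot":[0,0,0]},
    {"jaw":0,"offset":[-47,31.2,15.6],"rot":[0,0,0]},
    {"jaw":0,"offset":[-47,31.2,15.6],"rot":[0,0,0]},
    {"jaw":0,"offset":[-47,31.2,15.6],"rot":[0,0,0]},
    {"jaw":0,"offset":[-47,31.2,15.6],"rot":[0,0,0]},
  ],
)

```text
time_s: 66.97
eef_pos: [0.4528, -0.2006, 0.3628]
eef_rot: [0.082, 0.872, 0.458, -0.154]
wrist_force: [0.5, 0.4, -0.8]
opening: 0.142
grasp_force: 60.9
```

apply_moves(
  moves=[
    {"jaw":0,"offset":[0,0,0],"rot":[0,-10,0]},
    {"jaw":0,"offset":[0,0,0],"rot":[0,-10,0]},
    {"jaw":0,"offset":[0,0,0],"rot":[0,-10,0]},
    {"jaw":0,"offset":[0,0,0],"rot":[0,0,0]},
    {"jaw":0,"offset":[0,0,0],"rot":[0,0,0]},
  ],
)

```text
time_s: 67.6
eef_pos: [0.4536, -0.199, 0.363]
eef_rot: [0.197, 0.803, 0.421, -0.373]
wrist_force: [0.8, -0.0, -0.9]
opening: 0.145
grasp_force: 61.0
```

```bash
cat >> h.py <<'E'
OFF=np.array([.0616,-.001,.0201]);UT=np.array([-.906,0,-.423])
def drop(phi,yaw,tipxy,tipz):
    x,z=tilt(phi,yaw);Rt=np.c_[x,np.cross(z,x),z]; tip=np.array([*tipxy,tipz])
    print('u world',Rt@UT,'yaxis',Rt[:,1]); return tip-Rt@(OFF-.09*UT),x,z
E
python3 - <<'E'
from h import *
o=ctrl.get_obs(); print(o['q'],o['eef_pos'],o['opening'],o['grasp_force'])
im,d,K,C=cam('wrist'); held(im,d,K,C,'yellow'); rim(im,d,K,C)
rim(*cam('scene'))
h=np.array([np.cos(np.radians(55)),np.sin(np.radians(55))]); n=np.array([h[1],-h[0]])
c=np.array([.4765,-.3295]); tip=c+.012*h
p,x,z=drop(-50,55,tip,.13); print(p); goal(p,x,z)
p,x,z=drop(-50,55,tip,.012); print(p); goal(p,x,z)
E
```

```text
[-0.1969  0.2033  1.5435 -0.7973  1.7563  0.4048] [ 0.4536 -0.199   0.363 ] 0.14507069858489716 60.97334146499634
yellow 7063 u [-0.9065  0.0021 -0.4221] end [-0.0142  0.0001 -0.0222] front [ 0.0921 -0.0001  0.0273]
rim 1264 ((0.4768204391002655, -0.3290157616138458), 0.033744342625141144) [0.0827 0.0929]
rim 141 ((0.47811925411224365, -0.3260040283203125), 0.036693841218948364) [0.0826 0.0924]
u world [-0.1482 -0.2116  0.9659] yaxis [ 0.8192 -0.5736  0.    ]
[ 0.457  -0.3591  0.277 ]
rot [ 0.3776 -0.0759 -0.052 ] shift(now axes) [-16.1299  93.315  154.9516] shift(after rot) [-16.0101  94.3197 154.3546]
u world [-0.1482 -0.2116  0.9659] yaxis [ 0.8192 -0.5736  0.    ]
[ 0.457  -0.3591  0.159 ]
rot [ 0.3776 -0.0759 -0.052 ] shift(now axes) [ 74.1625  92.7328 230.9183] shift(after rot) [ 74.3831  94.3197 230.2035]
```

apply_moves(
  moves=[
    {"jaw":0,"offset":[-4,26,38.6],"rot":[0,0,0]},
    {"jaw":0,"offset":[-4,26,38.6],"rot":[0,0,0]},
    {"jaw":0,"offset":[-4,26,38.6],"rot":[0,0,0]},
    {"jaw":0,"offset":[-4,26,38.6],"rot":[0,0,0]},
    {"jaw":0,"offset":[0,0,0],"rot":[0,0,0]},
  ],
)

```text
time_s: 68.32
eef_pos: [0.4639, -0.3672, 0.2754]
eef_rot: [0.196, 0.804, 0.418, -0.375]
wrist_force: [-0.6, -0.4, 0.3]
opening: 0.144
grasp_force: 60.9
```

apply_moves(
  moves=[
    {"jaw":0,"offset":[0,0,0],"rot":[0,0,0]},
    {"jaw":0,"offset":[0,0,0],"rot":[0,0,0]},
    {"jaw":0,"offset":[0,0,0],"rot":[0,0,0]},
    {"jaw":0,"offset":[0,0,0],"rot":[0,0,0]},
    {"jaw":0,"offset":[0,0,0],"rot":[0,0,0]},
  ],
)

```text
time_s: 68.95
eef_pos: [0.4658, -0.3642, 0.2762]
eef_rot: [0.198, 0.803, 0.42, -0.374]
wrist_force: [-0.0, -0.0, -0.2]
opening: 0.144
grasp_force: 60.9
```

Run:
```python
from h import *
o=ctrl.get_obs(); print(o['q'],o['eef_pos'],o['opening'],o['grasp_force'])
im,d,K,C=cam('wrist'); held(im,d,K,C,'yellow'); rim(im,d,K,C); save(im,'w12.png')
T=T_tool(); tip=T[:3,3]+T[:3,:3]@(OFF-.09*UT); print('tip now',tip)
h=np.array([np.cos(np.radians(55)),np.sin(np.radians(55))]); n=np.array([h[1],-h[0]])
c=np.array([.4768,-.329])
p,x,z=drop(-50,55,c+.012*h+.011*n,.012); print(p); goal(p,x,z)
```

```text
[-0.4523  0.3579  1.5329 -0.8656  1.4784  0.3446] [ 0.4658 -0.3642  0.2762] 0.1444827427382488 60.85511326789856
yellow 7049 u [-0.9065  0.0007 -0.4223] end [-0.0146  0.0002 -0.0224] front [0.0914 0.0002 0.027 ]
rim 1079 ((0.47076886892318726, -0.3373914957046509), 0.03078290820121765) [0.0828 0.093 ]
tip now [ 0.4922 -0.3251  0.129 ]
u world [-0.1482 -0.2116  0.9659] yaxis [ 0.8192 -0.5736  0.    ]
[ 0.4663 -0.3649  0.159 ]
rot [0.316  0.0817 0.0653] shift(now axes) [89.6403  0.4798 75.2933] shift(after rot) [89.5335  0.7933 75.4176]
```

View pics/w12.png

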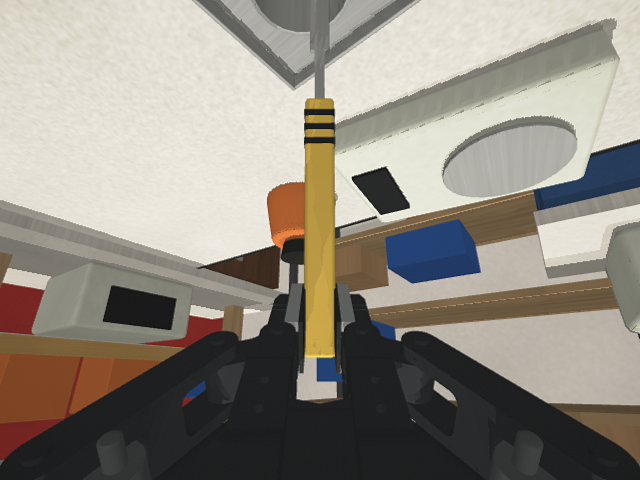

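apply_moves(
  moves=[
    {"jaw":0,"offset":[23,0.7,19.3],"rot":[0,0,0]},
    {"jaw":0,"offset":[23,0,19.3],"rot":[0,0,0]},
    {"jaw":0,"offset":[23,0,19.3],"rot":[0,0,0]},
    {"jaw":0,"offset":[13,0,11],"rot":[0,0,0]},
    {"jaw":0,"offset":[5.5,0,4.5],"rot":[0,0,0]},
  ],
)

```text
time_s: 69.62
eef_pos: [0.4662, -0.3651, 0.161]
eef_rot: [0.197, 0.803, 0.42, -0.375]
wrist_force: [-0.1, 0.3, -0.6]
opening: 0.148
grasp_force: 60.9
```

apply_moves(
  moves=[
    {"jaw":0,"offset":[0,0,0],"rot":[0,0,0]},
    {"jaw":0,"offset":[0,0,0],"rot":[0,0,0]},
    {"jaw":0,"offset":[0,0,0],"rot":[0,0,0]},
    {"jaw":0,"offset":[0,0,0],"rot":[0,0,0]},
    {"jaw":0,"offset":[0,0,0],"rot":[0,0,0]},
  ],
)

```text
time_s: 70.25
eef_pos: [0.4664, -0.3652, 0.1621]
eef_rot: [0.197, 0.803, 0.42, -0.374]
wrist_force: [-0.3, -0.7, -0.1]
opening: 0.148
grasp_force: 60.9
```

Run:
```python
from h import *
o=ctrl.get_obs(); print(o['q'],o['eef_pos'],o['opening'],o['grasp_force'],o['wrist_force'])
T=T_tool(); print('tip now',T[:3,3]+T[:3,:3]@(OFF-.09*UT))
im,d,K,C=cam('wrist'); held(im,d,K,C,'yellow')
```

```text
[-0.4534  0.5054  1.5861 -0.8903  1.3495  0.5006] [ 0.4664 -0.3652  0.1621] 0.14786302728381032 60.87940335273743 [-0.2655 -0.6804 -0.0771]
tip now [ 0.4929 -0.3261  0.015 ]
yellow 7028 u [-0.9065  0.0002 -0.4222] end [-0.0148  0.0002 -0.0223] front [0.0913 0.0002 0.0272]
```

apply_moves(
  moves=[
    {"jaw":0,"offset":[3,0,2.5],"rot":[0,0,0]},
    {"jaw":0,"offset":[0,0,0],"rot":[0,0,0]},
    {"jaw":0.2,"offset":[0,0,0],"rot":[0,0,0]},
    {"jaw":0.35,"offset":[0,0,0],"rot":[0,0,0]},
    {"jaw":0.45,"offset":[0,0,0],"rot":[0,0,0]},
  ],
)

```text
time_s: 70.92
eef_pos: [0.4664, -0.3652, 0.158]
eef_rot: [0.197, 0.803, 0.42, -0.374]
wrist_force: [0.4, 0.6, -0.6]
opening: 0.45
grasp_force: 0.0
```

apply_moves(
  moves=[
    {"jaw":0.45,"offset":[0,0,0],"rot":[0,0,0]},
    {"jaw":0.45,"offset":[0,0,-15],"rot":[0,0,0]},
    {"jaw":0.45,"offset":[0,0,-30],"rot":[0,0,0]},
    {"jaw":0.45,"offset":[0,0,-40],"rot":[0,0,0]},
    {"jaw":0.45,"offset":[0,0,-50],"rot":[0,0,0]},
  ],
)

```text
time_s: 71.55
eef_pos: [0.5255, -0.2787, 0.2456]
eef_rot: [0.197, 0.803, 0.42, -0.375]
wrist_force: [0.4, 0.1, 0.4]
opening: 0.451
grasp_force: 0.0
```

```bash
cat >> h.py <<'E'
def inbeaker(c,im,d,K,C):
    P=pts(d,K,C,colmask(im,c)); P=P[(np.hypot(P[:,0]-.477,P[:,1]+.33)<.13)&(P[:,2]>.05)&(P[:,2]<.25)]
    if len(P)<20: return print(c,'none',len(P))
    m=P.mean(0);v=np.linalg.svd(P-m,full_matrices=False)[2][0];v*=np.sign(v[2]);t=(P-m)@v;e=m+v*np.percentile(t,99)
    print(c,len(P),'u',v,'end',e,'tip est',e-.18*v)
E
python3 - <<'E'
from h import *
o=ctrl.get_obs(); print(o['q'],o['eef_pos'])
for n in ['scene','side','wrist']:
    im,d,K,C=cam(n); inbeaker('yellow',im,d,K,C); rim(im,d,K,C); inrest('blue',im,d,K,C)
p,x,z=pick_tcp(.045,back=.15); goal(p,x,z); x,z=tilt(-20,55); goal([.45,-.2,.33],x,z)
E
```

```text
[-0.2932  0.4793  1.431  -0.8182  1.5791  0.4593] [ 0.5255 -0.2787  0.2456]
yellow 170 u [-0.3013 -0.3933  0.8687] end [ 0.4498 -0.3727  0.1554] tip est [ 0.504  -0.3019 -0.001 ]
rim 177 ((0.47821006178855896, -0.3243304491043091), 0.035700395703315735) [0.0826 0.0973]
blue 137 end t-TC 0.08689392265570782 s top-SC 0.005337146710157392 y lo/hi [0.0323 0.0439] slope y/t 0.019543964868980447 s/t -0.0006420316615329412
yellow 153 u [-0.3141 -0.4563  0.8325] end [ 0.4431 -0.3838  0.1671] tip est [ 0.4997 -0.3017  0.0173]
rim 396 ((0.47614145278930664, -0.33009421825408936), 0.0333641916513443) [0.0829 0.0927]
blue 50 end t-TC 0.08914533109119592 s top-SC 0.004976629536382112 y lo/hi [0.0418 0.0538] slope y/t -0.020030920125472865 s/t -0.028363997328420938
yellow 1910 u [-0.2981 -0.3932  0.8698] end [ 0.447  -0.3793  0.1672] tip est [ 0.5007 -0.3085  0.0106]
rim 2020 ((0.476988822221756, -0.32961952686309814), 0.03389602527022362) [0.0828 0.0952]
blue none
rot [-45.9524  25.2397 -66.2913] shift(now axes) [ 254.6436 -437.5371 -347.6976] shift(after rot) [ 467.5286  346.1656 -196.8807]
rot [ 0.6291 29.9881  0.114 ] shift(now axes) [ -50.7565 -107.9114  -69.3462] shift(after rot) [  -9.8105 -108.7133  -84.3514]
```

apply_moves(
  moves=[
    {"jaw":0.45,"offset":[-38,0,-32],"rot":[0,0,0]},
    {"jaw":0.45,"offset":[-38,0,-32],"rot":[0,0,0]},
    {"jaw":0.45,"offset":[0,0,0],"rot":[0,10,0]},
    {"jaw":0.45,"offset":[0,0,0],"rot":[0,10,0]},
    {"jaw":0.45,"offset":[0,0,0],"rot":[0,10,0]},
  ],
)

```text
time_s: 72.32
eef_pos: [0.5251, -0.2794, 0.3439]
eef_rot: [0.081, 0.873, 0.457, -0.151]
wrist_force: [-0.8, -0.6, 0.2]
opening: 0.452
grasp_force: 0.0
```

apply_moves(
  moves=[
    {"jaw":0.45,"offset":[0,0,0],"rot":[-3.4,0,-9.4]},
    {"jaw":0.45,"offset":[0,0,0],"rot":[-3.4,0,-9.4]},
    {"jaw":0.45,"offset":[0,0,0],"rot":[-3.4,0,-9.4]},
    {"jaw":0.45,"offset":[0,0,0],"rot":[-3.4,0,-9.4]},
    {"jaw":0.45,"offset":[0,0,0],"rot":[-3.4,0,-9.4]},
  ],
)

```text
time_s: 72.95
eef_pos: [0.5244, -0.2795, 0.3428]
eef_rot: [0.138, 0.596, 0.784, -0.106]
wrist_force: [-0.2, -0.3, 0.8]
opening: 0.449
grasp_force: 0.0
```

apply_moves(
  moves=[
    {"jaw":0.45,"offset":[0,0,0],"rot":[-3.4,0,-9.4]},
    {"jaw":0.45,"offset":[0,0,0],"rot":[-3.4,0,-9.4]},
    {"jaw":0.45,"offset":[0,0,0],"rot":[-3.4,0,-9.4]},
    {"jaw":0.45,"offset":[0,0,0],"rot":[0,0,0]},
    {"jaw":0.45,"offset":[0,0,0],"rot":[0,0,0]},
  ],
)

```text
time_s: 73.58
eef_pos: [0.5248, -0.2797, 0.3434]
eef_rot: [0.16, 0.377, 0.91, -0.068]
wrist_force: [0.1, -0.1, -0.1]
opening: 0.45
grasp_force: 0.0
```

Run:
```python
from h import *
o=ctrl.get_obs(); print(o['q'],o['eef_pos'])
p,x,z=pick_tcp(.045,back=.15); print(p); goal(p,x,z)
```

```text
[-0.6652 -0.0757  1.689  -0.0473  1.182  -1.4404] [ 0.5248 -0.2797  0.3434]
[0.4111 0.324  0.2725]
rot [-0.2603  0.0151 -0.2473] shift(now axes) [ 500.6586  346.5395 -107.9068] shift(after rot) [ 499.1855  349.1835 -106.1944]
```

apply_moves(
  moves=[
    {"jaw":0.45,"offset":[41.6,29,-8.9],"rot":[0,0,0]},
    {"jaw":0.45,"offset":[41.6,29,-8.9],"rot":[0,0,0]},
    {"jaw":0.45,"offset":[41.6,29,-8.9],"rot":[0,0,0]},
    {"jaw":0.45,"offset":[41.6,29,-8.9],"rot":[0,0,0]},
    {"jaw":0.45,"offset":[41.6,29,-8.9],"rot":[0,0,0]},
  ],
)

```text
time_s: 74.2
eef_pos: [0.4772, -0.0266, 0.3138]
eef_rot: [0.161, 0.376, 0.91, -0.068]
wrist_force: [0.4, 0.8, 0.2]
opening: 0.449
grasp_force: 0.0
```

apply_moves(
  moves=[
    {"jaw":0.45,"offset":[41.6,29,-8.9],"rot":[0,0,0]},
    {"jaw":0.45,"offset":[41.6,29,-8.9],"rot":[0,0,0]},
    {"jaw":0.45,"offset":[41.6,29,-8.9],"rot":[0,0,0]},
    {"jaw":0.45,"offset":[41.6,29,-8.9],"rot":[0,0,0]},
    {"jaw":0.45,"offset":[41.6,29,-8.9],"rot":[0,0,0]},
  ],
)

```text
time_s: 74.82
eef_pos: [0.4297, 0.225, 0.2839]
eef_rot: [0.161, 0.376, 0.91, -0.068]
wrist_force: [0.7, -0.2, 0.5]
opening: 0.453
grasp_force: 0.0
```

apply_moves(
  moves=[
    {"jaw":0.45,"offset":[41.6,29,-8.9],"rot":[0,0,0]},
    {"jaw":0.45,"offset":[41.6,29,-8.9],"rot":[0,0,0]},
    {"jaw":0.45,"offset":[0,0,0],"rot":[0,0,0]},
    {"jaw":0.45,"offset":[0,0,0],"rot":[0,0,0]},
    {"jaw":0.45,"offset":[0,0,0],"rot":[0,0,0]},
  ],
)

```text
time_s: 75.45
eef_pos: [0.4115, 0.3225, 0.2721]
eef_rot: [0.161, 0.376, 0.91, -0.068]
wrist_force: [-0.1, 0.7, 0.1]
opening: 0.449
grasp_force: 0.0
```

Run:
```python
from h import *
o=ctrl.get_obs(); print(o['q'],o['eef_pos'])
im,d,K,C=cam('wrist'); inrest('blue',im,d,K,C)
p,x,z=pick_tcp(.045); goal(p,x,z)
```

```text
[ 0.6472  0.0423  1.7153 -0.3566  1.3497 -0.0678] [0.4115 0.3225 0.2721]
blue 1847 end t-TC 0.08804961111287012 s top-SC 0.00696388041625199 y lo/hi [0.0387 0.051 ] slope y/t 0.002614601138755815 s/t 0.0024577205633998698
rot [-0.1884  0.0942 -0.1344] shift(now axes) [  1.5557   1.2441 149.2979] shift(after rot) [  1.3079   0.7565 149.3035]
```

apply_moves(
  moves=[
    {"jaw":0.45,"offset":[1.4,0.9,40],"rot":[0,0,0]},
    {"jaw":0.45,"offset":[0,0,40],"rot":[0,0,0]},
    {"jaw":0.45,"offset":[0,0,35],"rot":[0,0,0]},
    {"jaw":0.45,"offset":[0,0,22],"rot":[0,0,0]},
    {"jaw":0.45,"offset":[0,0,12],"rot":[0,0,0]},
  ],
)

```text
time_s: 76.12
eef_pos: [0.4471, 0.2872, 0.1307]
eef_rot: [0.16, 0.376, 0.91, -0.068]
wrist_force: [-0.0, -0.7, -0.5]
opening: 0.448
grasp_force: 0.0
```

apply_moves(
  moves=[
    {"jaw":0.45,"offset":[0,0,0],"rot":[0,0,0]},
    {"jaw":0,"offset":[0,0,0],"rot":[0,0,0]},
    {"jaw":0,"offset":[0,0,0],"rot":[0,0,0]},
    {"jaw":0,"offset":[0,0,0],"rot":[0,0,0]},
    {"jaw":0,"offset":[0,0,0],"rot":[0,0,0]},
  ],
)

```text
time_s: 76.75
eef_pos: [0.4476, 0.2892, 0.1327]
eef_rot: [0.161, 0.375, 0.911, -0.067]
wrist_force: [-1.1, 0.4, 5.9]
opening: 0.144
grasp_force: 62.0
```

apply_moves(
  moves=[
    {"jaw":0,"offset":[3.4,0,-7.3],"rot":[0,0,0]},
    {"jaw":0,"offset":[6.7,0,-14.5],"rot":[0,0,0]},
    {"jaw":0,"offset":[8.4,0,-18.1],"rot":[0,0,0]},
    {"jaw":0,"offset":[8.4,0,-18.1],"rot":[0,0,0]},
    {"jaw":0,"offset":[-7,0,-19],"rot":[0,0,0]},
  ],
)

```text
time_s: 77.38
eef_pos: [0.4133, 0.3217, 0.1974]
eef_rot: [0.16, 0.374, 0.911, -0.068]
wrist_force: [0.8, -0.2, -1.2]
opening: 0.145
grasp_force: 61.3
```

apply_moves(
  moves=[
    {"jaw":0,"offset":[-17,0,-47],"rot":[0,0,0]},
    {"jaw":0,"offset":[-17,0,-47],"rot":[0,0,0]},
    {"jaw":0,"offset":[-17,0,-47],"rot":[0,0,0]},
    {"jaw":0,"offset":[0,0,0],"rot":[0,0,0]},
    {"jaw":0,"offset":[0,0,0],"rot":[0,0,0]},
  ],
)

```text
time_s: 78.0
eef_pos: [0.4141, 0.3216, 0.3466]
eef_rot: [0.16, 0.374, 0.911, -0.068]
wrist_force: [0.7, -0.8, -1.5]
opening: 0.14
grasp_force: 61.4
```

Run:
```python
from h import *
o=ctrl.get_obs(); print(o['q'],o['eef_pos'],o['opening'],o['grasp_force'])
im,d,K,C=cam('wrist'); held(im,d,K,C,'blue')
x,z=tilt(-20,55); goal([.45,-.2,.36],x,z)
```

```text
[ 0.6419 -0.0039  1.6135 -0.3473  1.4869 -0.1273] [0.4141 0.3216 0.3466] 0.14016503007354025 61.389620304107666
blue 7059 u [-0.9011  0.0004 -0.4336] end [-0.0154  0.0002 -0.0241] front [0.09   0.0002 0.0266]
rot [27.2398  0.2177 75.4995] shift(now axes) [-373.0797 -344.9896  122.5258] shift(after rot) [-386.7284  328.4932  125.508 ]
```

apply_moves(
  moves=[
    {"jaw":0,"offset":[0,0,0],"rot":[3.4,0,9.4]},
    {"jaw":0,"offset":[0,0,0],"rot":[3.4,0,9.4]},
    {"jaw":0,"offset":[0,0,0],"rot":[3.4,0,9.4]},
    {"jaw":0,"offset":[0,0,0],"rot":[3.4,0,9.4]},
    {"jaw":0,"offset":[0,0,0],"rot":[3.4,0,9.4]},
  ],
)

```text
time_s: 78.68
eef_pos: [0.4141, 0.3211, 0.3448]
eef_rot: [0.118, 0.726, 0.665, -0.131]
wrist_force: [-0.3, -0.2, 0.2]
opening: 0.148
grasp_force: 61.4
```

apply_moves(
  moves=[
    {"jaw":0,"offset":[0,0,0],"rot":[3.4,0,9.4]},
    {"jaw":0,"offset":[0,0,0],"rot":[3.4,0,9.4]},
    {"jaw":0,"offset":[0,0,0],"rot":[3.4,0,9.4]},
    {"jaw":0,"offset":[0,0,0],"rot":[0,0,0]},
    {"jaw":0,"offset":[0,0,0],"rot":[0,0,0]},
  ],
)

```text
time_s: 79.3
eef_pos: [0.4146, 0.3211, 0.3459]
eef_rot: [0.082, 0.872, 0.458, -0.155]
wrist_force: [-0.9, -0.4, 0.1]
opening: 0.147
grasp_force: 61.4
```

apply_moves(
  moves=[
    {"jaw":0,"offset":[-38.7,32.8,12.5],"rot":[0,0,0]},
    {"jaw":0,"offset":[-38.7,32.8,12.5],"rot":[0,0,0]},
    {"jaw":0,"offset":[-38.7,32.8,12.5],"rot":[0,0,0]},
    {"jaw":0,"offset":[-38.7,32.8,12.5],"rot":[0,0,0]},
    {"jaw":0,"offset":[-38.7,32.8,12.5],"rot":[0,0,0]},
  ],
)

```text
time_s: 79.92
eef_pos: [0.4335, 0.0596, 0.3551]
eef_rot: [0.082, 0.872, 0.458, -0.154]
wrist_force: [1.2, 0.2, -1.0]
opening: 0.144
grasp_force: 61.4
```

apply_moves(
  moves=[
    {"jaw":0,"offset":[-38.7,32.8,12.5],"rot":[0,0,0]},
    {"jaw":0,"offset":[-38.7,32.8,12.5],"rot":[0,0,0]},
    {"jaw":0,"offset":[-38.7,32.8,12.5],"rot":[0,0,0]},
    {"jaw":0,"offset":[-38.7,32.8,12.5],"rot":[0,0,0]},
    {"jaw":0,"offset":[-38.7,32.8,12.5],"rot":[0,0,0]},
  ],
)

```text
time_s: 80.55
eef_pos: [0.4527, -0.2007, 0.3633]
eef_rot: [0.082, 0.872, 0.458, -0.154]
wrist_force: [0.8, 0.3, -0.4]
opening: 0.143
grasp_force: 61.4
```

apply_moves(
  moves=[
    {"jaw":0,"offset":[0,0,0],"rot":[0,-10,0]},
    {"jaw":0,"offset":[0,0,0],"rot":[0,-10,0]},
    {"jaw":0,"offset":[0,0,0],"rot":[0,-10,0]},
    {"jaw":0,"offset":[0,0,0],"rot":[0,0,0]},
    {"jaw":0,"offset":[0,0,0],"rot":[0,0,0]},
  ],
)

```text
time_s: 81.18
eef_pos: [0.4532, -0.1993, 0.3637]
eef_rot: [0.197, 0.803, 0.421, -0.373]
wrist_force: [-0.1, -1.0, 0.4]
opening: 0.143
grasp_force: 61.4
```

Run:
```python
from h import *
o=ctrl.get_obs(); print(o['q'],o['eef_pos'],o['opening'],o['grasp_force'])
im,d,K,C=cam('wrist'); held(im,d,K,C,'blue'); rim(im,d,K,C)
for n in ['scene','side']:
    im,d,K,C=cam(n); inbeaker('yellow',im,d,K,C); rim(im,d,K,C)
h=np.array([np.cos(np.radians(55)),np.sin(np.radians(55))]); n=np.array([h[1],-h[0]])
c=np.array([.4768,-.329])
for zz in (.13,.012):
    p,x,z=drop(-50,55,c+.016*h-.014*n,zz); print(p); goal(p,x,z)
```

```text
[-0.1975  0.202   1.5438 -0.7976  1.7567  0.4036] [ 0.4532 -0.1993  0.3637] 0.14319335691464935 61.44303917884827
blue 6982 u [-0.9039  0.0045 -0.4277] end [-0.0146  0.0003 -0.0225] front [ 0.0912 -0.0002  0.0276]
rim 1413 ((0.476481556892395, -0.32909491658210754), 0.03368990868330002) [0.0828 0.0947]
yellow 186 u [-0.2964 -0.3885  0.8725] end [ 0.4471 -0.3763  0.163 ] tip est [ 0.5004 -0.3064  0.006 ]
rim 170 ((0.4775245189666748, -0.32770776748657227), 0.03778541088104248) [0.0826 0.0961]
yellow 152 u [-0.3138 -0.4569  0.8324] end [ 0.4432 -0.3839  0.1673] tip est [ 0.4996 -0.3016  0.0175]
rim 389 ((0.4761055111885071, -0.32928887009620667), 0.03361063823103905) [0.0829 0.0929]
u world [-0.1482 -0.2116  0.9659] yaxis [ 0.8192 -0.5736  0.    ]
[ 0.4481 -0.3473  0.277 ]
rot [ 0.365  -0.0629 -0.0832] shift(now axes) [-12.1444  79.504  151.3364] shift(after rot) [-12.0946  80.4491 150.8402]
u world [-0.1482 -0.2116  0.9659] yaxis [ 0.8192 -0.5736  0.    ]
[ 0.4481 -0.3473  0.159 ]
rot [ 0.365  -0.0629 -0.0832] shift(now axes) [ 78.165   78.8893 227.2826] shift(after rot) [ 78.2986  80.4491 226.6891]
```

apply_moves(
  moves=[
    {"jaw":0,"offset":[-3,20,37.8],"rot":[0.3,0,0]},
    {"jaw":0,"offset":[-3,20,37.8],"rot":[0,0,0]},
    {"jaw":0,"offset":[-3,20,37.8],"rot":[0,0,0]},
    {"jaw":0,"offset":[-3,20,37.8],"rot":[0,0,0]},
    {"jaw":0,"offset":[0,0,0],"rot":[0,0,0]},
  ],
)

```text
time_s: 81.95
eef_pos: [0.4459, -0.349, 0.2746]
eef_rot: [0.194, 0.804, 0.417, -0.376]
wrist_force: [0.0, 0.2, -0.3]
opening: 0.145
grasp_force: 61.4
```

apply_moves(
  moves=[
    {"jaw":0,"offset":[0,0,0],"rot":[0,0,0]},
    {"jaw":0,"offset":[0,0,0],"rot":[0,0,0]},
    {"jaw":0,"offset":[0,0,0],"rot":[0,0,0]},
    {"jaw":0,"offset":[0,0,0],"rot":[0,0,0]},
    {"jaw":0,"offset":[0,0,0],"rot":[0,0,0]},
  ],
)

```text
time_s: 82.58
eef_pos: [0.448, -0.3466, 0.2756]
eef_rot: [0.195, 0.803, 0.419, -0.375]
wrist_force: [0.7, -0.3, -1.6]
opening: 0.147
grasp_force: 61.4
```

Run:
```python
from h import *
o=ctrl.get_obs(); print(o['q'],o['eef_pos'],o['opening'],o['grasp_force'])
im,d,K,C=cam('wrist'); held(im,d,K,C,'blue')
h=np.array([np.cos(np.radians(55)),np.sin(np.radians(55))]); n=np.array([h[1],-h[0]])
c=np.array([.4768,-.329])
p,x,z=drop(-50,55,c+.016*h-.014*n,.011); goal(p,x,z)
```

```text
[-0.4392  0.3168  1.5883 -0.8612  1.4835  0.3635] [ 0.448  -0.3466  0.2756] 0.14663519867757466 61.364643573760986
blue 7018 u [-0.9046  0.0019 -0.4263] end [-0.0154  0.0004 -0.0227] front [0.0905 0.0002 0.0272]
u world [-0.1482 -0.2116  0.9659] yaxis [ 0.8192 -0.5736  0.    ]
rot [0.0119 0.0834 0.0669] shift(now axes) [89.8059  0.6584 75.6745] shift(after rot) [89.6963  0.5693 75.805 ]
```

apply_moves(
  moves=[
    {"jaw":0,"offset":[23,0.5,19.4],"rot":[0,0,0]},
    {"jaw":0,"offset":[23,0,19.4],"rot":[0,0,0]},
    {"jaw":0,"offset":[23,0,19.4],"rot":[0,0,0]},
    {"jaw":0,"offset":[13,0,11],"rot":[0,0,0]},
    {"jaw":0,"offset":[6,0,5],"rot":[0,0,0]},
  ],
)

```text
time_s: 83.25
eef_pos: [0.4476, -0.3474, 0.1596]
eef_rot: [0.195, 0.803, 0.419, -0.376]
wrist_force: [0.9, 0.1, 0.3]
opening: 0.145
grasp_force: 61.4
```

apply_moves(
  moves=[
    {"jaw":0,"offset":[0,0,0],"rot":[0,0,0]},
    {"jaw":0,"offset":[1.5,0,1.3],"rot":[0,0,0]},
    {"jaw":0,"offset":[0,0,0],"rot":[0,0,0]},
    {"jaw":0,"offset":[0,0,0],"rot":[0,0,0]},
    {"jaw":0,"offset":[0,0,0],"rot":[0,0,0]},
  ],
)

```text
time_s: 83.88
eef_pos: [0.4479, -0.3475, 0.1586]
eef_rot: [0.195, 0.803, 0.419, -0.375]
wrist_force: [0.2, -0.3, -1.3]
opening: 0.143
grasp_force: 61.4
```

Run:
```python
from h import *
o=ctrl.get_obs(); print(o['eef_pos'],o['opening'],o['grasp_force'],o['wrist_force'])
T=T_tool(); print('tip now',T[:3,3]+T[:3,:3]@(OFF-.09*UT))
im,d,K,C=cam('wrist'); held(im,d,K,C,'blue')
im,d,K,C=cam('scene'); inbeaker('yellow',im,d,K,C); inbeaker('blue',im,d,K,C); rim(im,d,K,C)
```

```text
[ 0.4479 -0.3475  0.1586] 0.1433555961960338 61.36534094810486 [ 0.2181 -0.2539 -1.3478]
tip now [ 0.4741 -0.3082  0.0115]
blue 7046 u [-0.8999  0.0209 -0.4356] end [-0.0153  0.0012 -0.023 ] front [ 0.1407 -0.0024  0.0525]
yellow 137 u [-0.3142 -0.3933  0.864 ] end [ 0.4553 -0.3651  0.1388] tip est [ 0.5118 -0.2943 -0.0168]
blue 115 u [-0.1448 -0.2056  0.9679] end [ 0.457  -0.3326  0.1488] tip est [ 0.483  -0.2956 -0.0254]
rim 184 ((0.4794791042804718, -0.3280927240848541), 0.036361124366521835) [0.0825 0.0971]
```

Release and withdraw, then check.

apply_moves(
  moves=[
    {"jaw":0.2,"offset":[0,0,0],"rot":[0,0,0]},
    {"jaw":0.3,"offset":[0,0,0],"rot":[0,0,0]},
    {"jaw":0.35,"offset":[0,0,0],"rot":[0,0,0]},
    {"jaw":0.35,"offset":[0,0,0],"rot":[0,0,0]},
    {"jaw":0.35,"offset":[0,0,-15],"rot":[0,0,0]},
  ],
)

```text
time_s: 84.6
eef_pos: [0.4537, -0.3378, 0.1676]
eef_rot: [0.194, 0.803, 0.419, -0.376]
wrist_force: [0.3, 0.3, -0.7]
opening: 0.351
grasp_force: 0.0
```

apply_moves(
  moves=[
    {"jaw":0.35,"offset":[0,0,-30],"rot":[0,0,0]},
    {"jaw":0.35,"offset":[0,0,-40],"rot":[0,0,0]},
    {"jaw":0.35,"offset":[0,0,-50],"rot":[0,0,0]},
    {"jaw":0.35,"offset":[0,0,-30],"rot":[0,0,0]},
    {"jaw":0.35,"offset":[0,0,0],"rot":[0,0,0]},
  ],
)

```text
time_s: 85.22
eef_pos: [0.5226, -0.2423, 0.2667]
eef_rot: [0.197, 0.804, 0.419, -0.374]
wrist_force: [-0.3, -0.1, -0.6]
opening: 0.353
grasp_force: 0.0
```

apply_moves(
  moves=[
    {"jaw":0.35,"offset":[0,0,0],"rot":[0,0,0]},
    {"jaw":0.35,"offset":[0,0,0],"rot":[0,0,0]},
    {"jaw":0.35,"offset":[0,0,0],"rot":[0,0,0]},
    {"jaw":0.35,"offset":[0,0,0],"rot":[0,0,0]},
    {"jaw":0.35,"offset":[0,0,0],"rot":[0,0,0]},
  ],
)

```text
time_s: 85.85
eef_pos: [0.5203, -0.244, 0.2641]
eef_rot: [0.195, 0.803, 0.419, -0.376]
wrist_force: [0.5, 0.1, -1.0]
opening: 0.35
grasp_force: 0.0
```

Run:
```python
from h import *
o=ctrl.get_obs(); print(o['eef_pos'],o['time_s'],o['wrist_force'],abs(np.array(o['dq'])).max())
for n in ['scene','side','wrist']:
    im,d,K,C=cam(n); inbeaker('yellow',im,d,K,C); inbeaker('blue',im,d,K,C); rim(im,d,K,C)
    if n=='side': save(im,'s13.png')
```

```text
[ 0.5203 -0.244   0.2641] 85.85 [ 0.4586  0.107  -1.0495] 0.004503556550645364
yellow 187 u [-0.2846 -0.3895  0.876 ] end [ 0.4484 -0.3768  0.1645] tip est [ 0.4996 -0.3067  0.0069]
blue 166 u [-0.2922 -0.386   0.875 ] end [ 0.4367 -0.3645  0.1615] tip est [ 0.4893 -0.295   0.004 ]
rim 199 ((0.4790872633457184, -0.3274903893470764), 0.037195343524217606) [0.0827 0.0972]
yellow 150 u [-0.3121 -0.4531  0.8351] end [ 0.4438 -0.384   0.1673] tip est [ 0.5    -0.3024  0.017 ]
blue 108 u [-0.3561 -0.4347  0.8272] end [ 0.4311 -0.373   0.1679] tip est [ 0.4952 -0.2947  0.019 ]
rim 349 ((0.4766060709953308, -0.33026835322380066), 0.03380492329597473) [0.0833 0.0932]
yellow 1563 u [-0.2964 -0.393   0.8705] end [ 0.4475 -0.3791  0.1671] tip est [ 0.5008 -0.3084  0.0104]
blue 1589 u [-0.2953 -0.3792  0.8769] end [ 0.4349 -0.3682  0.1678] tip est [ 0.4881 -0.2999  0.0099]
rim 1880 ((0.4768792390823364, -0.3287687301635742), 0.03395755961537361) [0.0829 0.0974]
```

View pics/s13.png

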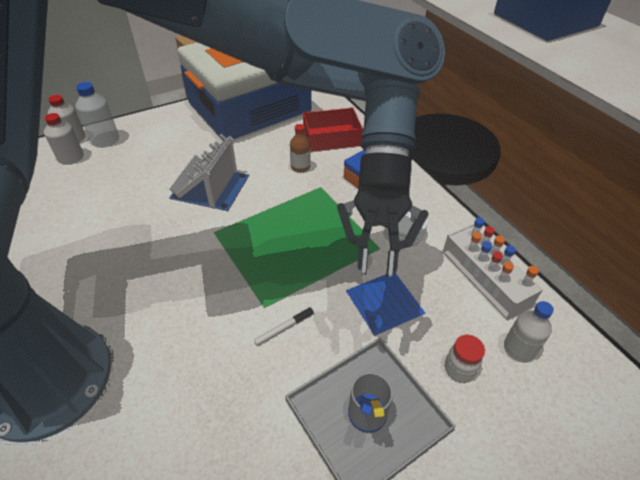

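```bash
python3 -c "
from bench import ctrl
print(ctrl.hand_in())"
```

```text
the job is handed in; nothing more can be done
None
```

The job is handed in: the scalpel and spatula (no seeker was present) lay together in the rest, and now both stand tips-down in the beaker, mouth-up near the middle of the tray; the bystanders look unmoved in the last picture, and no verdict came back.

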